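Draw the folding plate out on the wrapping stand and wedge it tight

ROBOT

A 7-joint arm with a two-finger parallel gripper is mounted at the origin on a cart in front of the work surface, level with it; the furniture and walls round the work are solid. World frame = base frame: x ahead of the robot, y to its left, z up, the work surface at z = 0. Lengths are in m, angles in rad, forces in N, time in s.
With the tool pointing down it reaches from about 0.425 to 0.875 m from the base axis. Payload 4.7 kg.
Tool frame: the origin (TCP) lies midway between the tips of the shut fingers; the grasp point (between the pads) lies 19 mm behind it; x points along the fingers, y is the direction in which the jaws open and shut, and the axes are right-handed (so a half turn about x gives the same grasp; the last joint's range is limited). The gripper opens to 87 mm and grips with 3 to 60 N. Pads are 19 mm wide; open, the fingers measure 117 mm over their backs; the gripper's body (75 mm by 190 mm) begins 51 mm behind the grasp point.
Start: joints at [0.014, 0.321, -0.07, 1.45, 0.023, 1.371, -0.057], TCP at [0.65, -0, 0.223] pointing down, gripper open.
Joint ranges: [-2.86, 2.86], [-0.3, 2.09], [-1.38, 1.24], [0.06, 2.45], [-1.56, 4.7], [0.09, 2.05], [-2.69, 2.69]. Speed limits (rad/s): [2.57, 2.57, 3.14, 3.14, 3.14, 3.14, 3.14].

INTERFACE

Orientations are given as a rotation vector (axis times angle).
In Python, from bench import ctrl gives the robot as it stands. The module is installed in compiled form; this text tells all that it offers.
- The arm moves only by the shell command python3 -m jog 'ROWS' [FORCE]. ROWS is JSON, a list of rows, each an object with "rot": the turn, a rotation vector about the tool's x, y, z in units of 5 degrees (1.0 is 5 degrees), a list of three; "travel": the shift along the tool's x, y, z in units of 0.3 m (1.0 is 0.3 m), a list of three; "jaw": the closure, from -1 (fully open) to 1 (shut), so that 0 is half open. In form: [{"rot": [ax, ay, az], "travel": [tx, ty, tz], "jaw": jaw}, ...]. A call has 1 to 8 rows; each row shifts and turns the commanded pose from where the row before left it, along the tool's axes as they then stand; what a row does not reach is not made up. A row lasts 1/10 s, in which the tool goes at most 50 mm and 8.59 degrees, less where a joint would pass 70% of its speed; a pose out of reach is approached as far as the arm can. A call with a number of a shift or a turn outside -1 to 1 is refused whole. A call with a gripper value outside its range is refused whole. The fingers move at their own pace and stop on an object; FORCE is the grip in N (left out, the last holds). Time passes only in rows, so rows that do not move let the fingers close. It gives the time, the measured TCP pose, the force and the opening at its end, in the units of the state.
- ctrl.get_state(): the state, without advancing time (a new reading comes with each control period).
- ctrl.get_image(name): name is "scene" or "side" or "wrist"; returns the picture (400x640x3 uint8, red, green, blue); there is no depth.
- ctrl.camera_model(name): a dict with "mtx" (3x3 intrinsics, pixels), "extrinsics" (4x4, takes a point from world to camera coordinates); the wrist camera has in their place "hand_eye" (4x4, takes a point from camera to tool coordinates, whose origin is the TCP and whose axes are the tool frame's). Camera axes: x right, y up, looking along -z (the intrinsics and any distortion apply to the point x, -y, -z); pixel columns grow to the right and rows downward; lengths in m; the calibration is good to about 2 mm. A picture is of the moment at which its call begins: read the wrist's pose just before it. camera_model takes no time and is no camera call.
- ctrl.close_job(): hands the job in, once; it reports no verdict.
The state is a dict: "time": time; "joint_positions": joint angles; "qd": joint speeds; "joint_torque": joint torques, N m; "position": TCP position; "tool_rot": TCP orientation; "ft_force": force on the tool from outside, world axes, zero at the start; "torque": the same for the moment, N m; "grip_width": opening from 0.0 (shut) to 1.0 (fully open).
Only numpy, scipy, OpenCV 4.12 (cv2) and the standard library are available. Lean on these libraries where they do the work, as an engineer would, in place of code of your own. Each camera call takes 0.05 s, during which the arm holds its last target.

TASK

On the wooden wrapping stand a thin metal folding plate has been left pushed back under the stand's shelf: press down on it and slide it out along the stand until its front edge is against the front stop. Then take the wooden wedge from on top of the shelf, set it down narrow end towards the stop in the gap between the plate and the slanting rail, and drive it towards the stop until it jams and holds the plate tight and square against both the opposite rail and the stop. Leave the wedge standing in the gap, let go, and do not disturb the soap bar, the soap box or the iron weight beside the stand.

Things in the scene. Friction and masses are not known exactly. Their poses are not given: they have to be found in the camera images.
- stand: Fixed wooden wrapping stand, 349 long (x) x 160 wide (y). Origin: on the counter surface, under the inner face of the front stop, on the centre line; x points from the stop back under the shelf, y to the left rail, z up. Base board top at z = 12 mm. The front stop lies just before x = 0, 12 mm thick, top at z = 22. All x, y, z below in mm in this frame.
- left_rail (a point): Inner face of the straight left rail, at y = +55, beside the stop (x = 0), at the rail's top, z = 18. The rail runs along x from the stop to the back.
- right_rail (a point): Inner face of the slanting right rail at its front end, x = 0, y = -51.3, at its top, z = 26. The face slants outward to y = -70.6 at x = 138, where the rail ends (slope 0.14); the rail's outer side is at y = -80.
- shelf_edge (a point): Middle of the shelf's front edge, at its underside: x = 138, y = 0, z = 180. The shelf roofs the stand from x = 138 to 337, is 164 wide, 15 thick (top at z = 195), on cheeks at y = 66 to 80 either side from x = 170 back, with a closed back at x = 325. Two soap bars are fixed on its top behind x = 245, 46 high.
- plate: Loose aluminium folding plate with fine fold lines, 170 (x) x 100 (y) x 5 mm, 100 to 200 g, flat on the base board. Origin: centre of its underside; axes as the stand's. At the start its front edge is 120 to 148 from the stop, 1 to 7 off the left rail. It slides easily (friction 0.3); a fingertip pressing 10 to 16 N carries it along. Home: origin at x = 85, y = 5, z = 12 in the stand's frame.
- plate_front (a point): Middle of the plate's front edge (the edge nearest the stop), half-way up its thickness.
- plate_left_front (a point): On the plate's left edge (towards the left rail), 10 mm behind its front corner, half-way up the thickness.
- plate_left_rear (a point): On the plate's left edge, 10 mm before its rear corner, half-way up the thickness.
- wedge: Loose pale wooden wedge, 50 g, at first standing on the shelf. Origin: centre of its underside. Tapered part 80 long (x), 24 high: 8 wide at the narrow end (x = -40), 19 at the other; side y = +6 is straight (goes against the plate), the other slants from y = -2 to -13 like the rail. On top a parallel grip rib, 46 (x) x 12 (y), from z = 24 to 45, centred.
- wedge_tip (a point): Middle of the wedge's narrow end, at its underside (x = -40, y = 2 of the wedge). With the plate home, the wedge jams with its origin near x = 52, y = -51, z = 12 in the stand's frame, turned as the stand; set down 40 mm further back it has about 5.5 mm of side play. A push of about 14 N jams it.
- soap_bar: Bystander: loose wrapped bar of soap, 55 x 83 x 48 mm, on the counter beside the stand's slanting rail. Origin: centre of its underside.
- soap_box: Bystander: loose small soap box, 60 x 90 x 34 mm, on the counter beside the stand's right cheek. Origin: centre of its underside.
- iron_weight: Bystander: loose dark iron scale weight with a knob, 54 mm across, 50 high, on the counter beside the stand's left rail. Origin: centre of its underside.
Not all that is in view belongs to the job. Of the things like the wedge, leave any that is pink; of the rest the larger one is meant.

How it is judged:
On the way, in this order (a step that is already met when the one before it is completed fails the run):
1. the plate is drawn out, its front edge within 4 mm of the stop (x of plate_front in the frame of stand below 0.004 m and z of plate_front in the frame of stand below 0.02 m), for 0.2 s.
2. the wedge stands in the gap, driven in until it is tight (narrow end within 22 mm of the stop) (x of wedge_tip in the frame of stand below 0.022 m and z of wedge_tip in the frame of stand below 0.016 m), for 0.2 s.
At the end, for the whole second after the job is handed in: plate flat, front edge within 4 mm of the stop, left edge within 3 mm of the left rail at both ends; wedge upright on the base board (within 4 mm) between plate and right rail, narrow end within 22 mm of the stop; both at rest (all of step 1 and angle between plate's own z axis and vertical below 0.03 rad and y of each of plate_left_front, plate_left_rear in the frame of stand above 0.052 m and x of wedge_tip in the frame of stand between 0 and 0.022 m and y of wedge_tip in the frame of stand between -0.056 and -0.043 m and z of wedge in the frame of stand below 0.016 m and angle between wedge's own z axis and vertical below 0.08 rad and linear speed of each of plate, wedge below 0.01 m/s); the robot touches nothing.
It fails at once if a bystander is moved by more than 20 mm (distance of any of soap_bar, soap_box, iron_weight from where it was at the start of the episode above 0.02 m).
It also fails if it takes over 62 s, if anything falls off the work surface, if the arm or the gripper's body presses on something with over 40 N, if the wrist force passes 120 N, or if a joint passes its speed limit or range.

## Working session

There is one attempt and no reset: what is moved stays moved. The work goes in short steps, Python scripts to look and compute and a shell command to move; the robot and the scene stay as the last step left them, time stands still between calls to the robot, and variables do not carry over. Pictures are saved under pics/ and viewed, and the job is handed in when it is done.

```bash
mkdir -p pics; ls; python3 - <<'E'
from bench import ctrl
import cv2
s=ctrl.get_state(); print({k:s[k] for k in s})
for n in ["scene","side","wrist"]:
    m=ctrl.camera_model(n); print(n,m)
    cv2.imwrite(f"pics/{n}0.png",cv2.cvtColor(ctrl.get_image(n),cv2.COLOR_RGB2BGR))
E
```

```text
pics
{'time': 0.0, 'joint_positions': array([ 0.01410908,  0.3218018 , -0.07007084,  1.45166864,  0.02260916,
        1.3707883 , -0.05690739]), 'qd': array([ 0.00032441, -0.00101563,  0.00017792,  0.00099133,  0.00133867,
        0.00010284, -0.00064931]), 'joint_torque': array([-2.58547143e-04, -4.91284704e+01, -4.03903294e-01, -3.12526345e+01,
       -6.40594075e-02,  4.37659642e-02,  1.61017233e-04]), 'position': array([ 6.49452327e-01, -6.77770003e-05,  2.21478367e-01]), 'tool_rot': array([ 1.20822804,  1.21050022, -1.21063175]), 'ft_force': array([-0.22012742, -0.2919974 ,  0.36401017]), 'torque': array([-0.03183177,  0.01721905,  0.0130925 ]), 'grip_width': 1.0000004215159908}
scene {'mtx': array([[484.85756241,   0.        , 316.58130814],
       [  0.        , 484.85756241, 210.19936261],
       [  0.        ,   0.        ,   1.        ]]), 'extrinsics': array([[-0.52213707, -0.85282122,  0.00829733,  0.29959051],
       [ 0.36157322, -0.21253986,  0.90779492, -0.34551718],
       [-0.77242326,  0.47699347,  0.41933226, -0.58707403],
       [ 0.        ,  0.        ,  0.    
[... 272 characters left out ...]
[-0.61670134,  0.06704923,  0.78433657,  0.28818269],
       [ 0.78138272, -0.06873794,  0.6202549 , -1.58148077],
       [ 0.        ,  0.        ,  0.        ,  1.        ]])}
wrist {'mtx': array([[347.24195937,   0.        , 317.22099949],
       [  0.        , 347.24195937, 201.04309069],
       [  0.        ,   0.        ,   1.        ]]), 'hand_eye': array([[ 8.45397848e-05,  2.53681988e-01, -9.67287673e-01,
        -1.62824259e-01],
       [ 9.99999983e-01,  1.38477301e-04,  1.23716019e-04,
         8.41969680e-04],
       [ 1.65331912e-04, -9.67287667e-01, -2.53681972e-01,
        -6.87367378e-02],
       [ 0.00000000e+00,  0.00000000e+00,  0.00000000e+00,
         1.00000000e+00]])}
```

View pics/scene0.png

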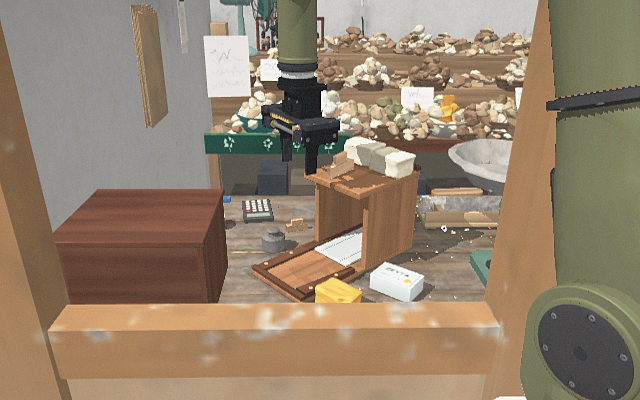

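View pics/side0.png

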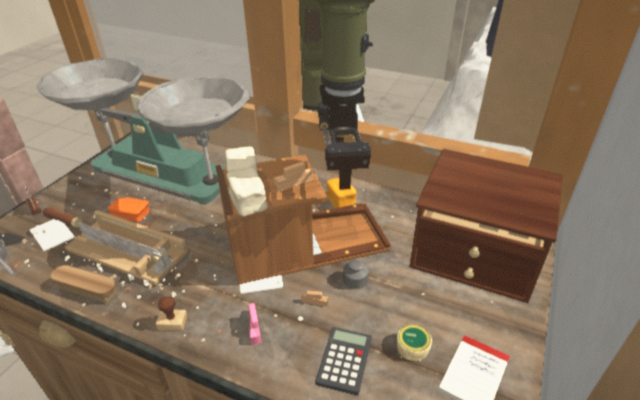

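View pics/wrist0.png

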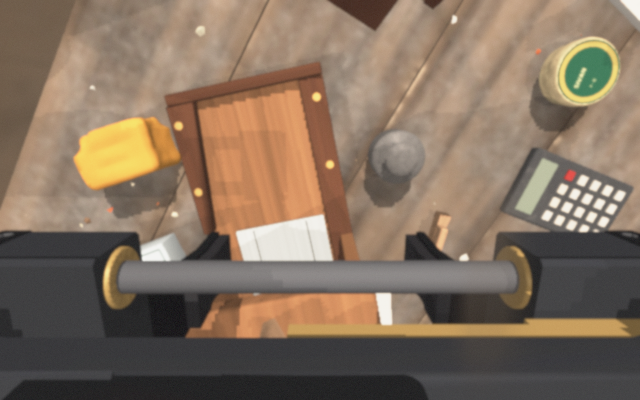

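```bash
cat > h.py <<'E'
from bench import ctrl
import cv2, numpy as np
from scipy.spatial.transform import Rotation as Ro
def grab(n,fn):
    s=ctrl.get_state(); im=cv2.cvtColor(ctrl.get_image(n),cv2.COLOR_RGB2BGR); cv2.imwrite('pics/'+fn,im)
    np.savez('pics/'+fn+'.npz',p=s['position'],r=s['tool_rot']); return im
def cam(n,fn=None):
    m=ctrl.camera_model(n); K=m['mtx']
    if n=='wrist':
        d=np.load('pics/'+fn+'.npz'); T=np.eye(4); T[:3,:3]=Ro.from_rotvec(d['r']).as_matrix(); T[:3,3]=d['p']
        C=T@m['hand_eye']
    else: C=np.linalg.inv(m['extrinsics'])
    return K,C
def ray(c,px):
    K,C=c; v=np.linalg.inv(K)@[px[0],px[1],1]; d=C[:3,:3]@[v[0],-v[1],-v[2]]
    return C[:3,3],d/np.linalg.norm(d)
def onz(c,px,z):
    o,d=ray(c,px); return o+d*(z-o[2])/d[2]
def proj(c,P):
    K,C=c; q=np.linalg.inv(C)@np.append(P,1); v=K@[q[0],-q[1],-q[2]]; return v[:2]/v[2]
def tri(cs,pxs):
    A=np.zeros((3,3));b=np.zeros(3)
    for c,p in zip(cs,pxs):
        o,d=ray(c,p);M=np.eye(3)-np.outer(d,d);A+=M;b+=M@o
    return np.linalg.solve(A,b)
E
python3 - <<'E'
from h import *
s=ctrl.get_state()
np.savez('pics/wrist0.png.npz',p=s['position'],r=s['tool_rot'])
print(Ro.from_rotvec(s['tool_rot']).as_matrix().round(3))
w=cam('wrist','wrist0.png')
for px,z in [((167,98),.022),((320,65),.022),((317,97),.018),((330,164),.018),((179,126),.026),((198,192),.026)]:
    print(px,onz(w,px,z).round(4))
im=cv2.imread('pics/scene0.png')[120:310,220:440]
cv2.imwrite('pics/c1.png',cv2.resize(im,None,fx=3.4,fy=3.1,interpolation=cv2.INTER_CUBIC)[:600,:800])
im=cv2.imread('pics/side0.png')[140:350,200:400]
cv2.imwrite('pics/c2.png',cv2.resize(im,None,fx=2.8,fy=2.8,interpolation=cv2.INTER_CUBIC))
im=cv2.imread('pics/wrist0.png')[50:300,150:400]
cv2.imwrite('pics/c3.png',cv2.resize(im,None,fx=2.4,fy=2.4,interpolation=cv2.INTER_CUBIC))
E
```

```text
[[-0.001  1.     0.   ]
 [-0.     0.    -1.   ]
 [-1.    -0.001  0.   ]]
(167, 98) [0.4996 0.0803 0.022 ]
(320, 65) [0.6529 0.1112 0.022 ]
(317, 97) [0.6499 0.0814 0.018 ]
(330, 164) [0.6637 0.0132 0.018 ]
(179, 126) [0.5104 0.053  0.026 ]
(198, 192) [ 0.5236 -0.0155  0.026 ]
```

View pics/c1.png

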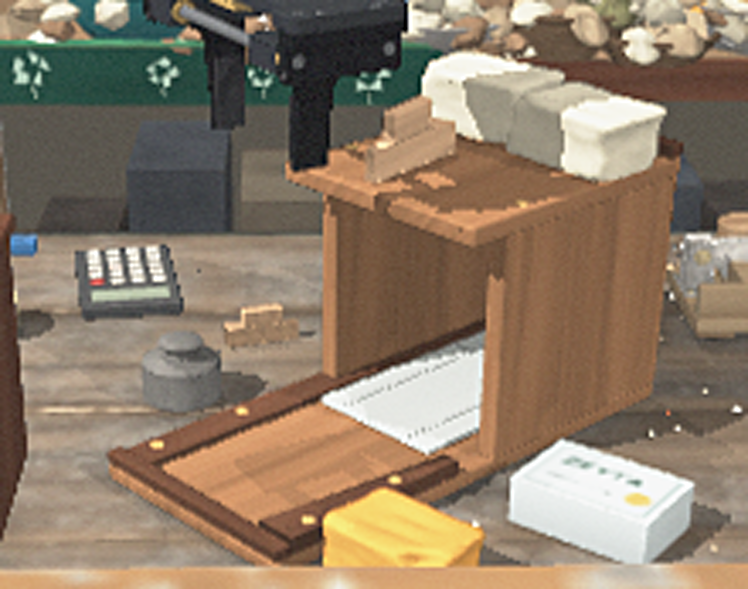

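View pics/c2.png

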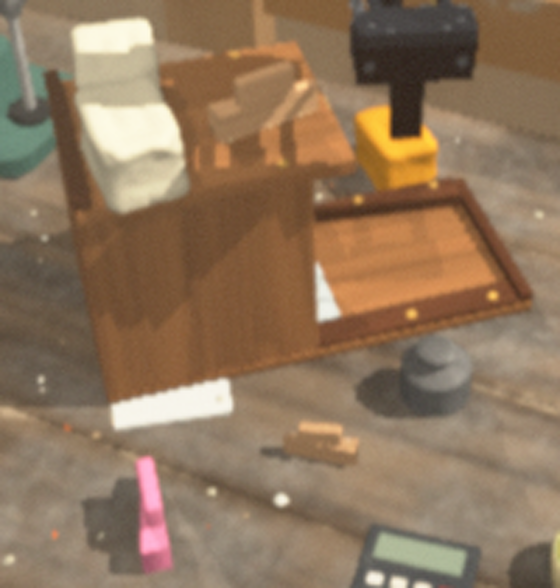

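View pics/c3.png

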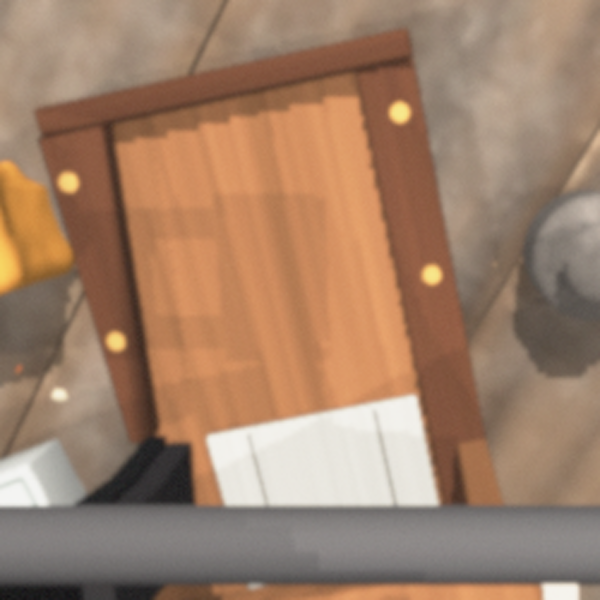

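```bash
python3 - <<'E'
from h import *
w=cam('wrist','wrist0.png')
f=lambda x,y:(150+x/2.4,50+y/2.4)
for n,a,b,z in [('stop inner',(42,137),(412,62),.022),('stop outer',(37,108),(408,30),.022),('left in',(358,75),(440,500),.018),('left out',(412,62),(487,440),.018),('right in',(105,125),(157,440),.026),('plate front',(208,437),(415,395),.017)]:
    A=onz(w,f(*a),z);B=onz(w,f(*b),z); d=B-A
    print(n,A.round(4),B.round(4),np.degrees(np.arctan2(d[1],d[0])).round(2),np.linalg.norm(d).round(4))
E
```

```text
stop inner [0.4991 0.0715 0.022 ] [0.6545 0.1012 0.022 ] 10.83 0.1582
stop outer [0.4983 0.0832 0.022 ] [0.6528 0.1135 0.022 ] 11.12 0.1575
left in [0.6321 0.0965 0.018 ] [ 0.6685 -0.095   0.018 ] -79.23 0.1949
left out [0.6546 0.1016 0.018 ] [ 0.69   -0.0648  0.018 ] -77.97 0.1701
right in [0.5274 0.0763 0.026 ] [ 0.5387 -0.0619  0.026 ] -85.35 0.1387
plate front [ 0.5598 -0.0637  0.017 ] [ 0.6564 -0.0432  0.017 ] 11.99 0.0988
```

```bash
python3 - <<'E'
from h import *
sc=cam('scene');sd=cam('side');w=cam('wrist','wrist0.png')
print(sc[1][:3,3],sd[1][:3,3],w[1][:3,3])
for a,b in [((206,246),(442,151)),((223,190),(415,206))]:
    P=tri([sc,sd],[a,b]); print(P.round(3),proj(sc,P)-a,proj(sd,P)-b, proj(w,P))
print(onz(w,(372,30),0))
O=np.array([.5768,.0864]);t=np.radians(11.2)
ex=np.array([np.sin(t),-np.cos(t)]);ey=np.array([np.cos(t),np.sin(t)])
def S(x,y,z): 
    p=O+ex*x/1e3+ey*y/1e3; return np.array([p[0],p[1],z/1e3])
for n,p in [('origin',(0,0,12)),('left',(0,55,18)),('right',(0,-51.3,26)),('rend',(138,-70.6,26)),('shelf L',(138,82,195)),('shelf R',(138,-82,195)),('mid',(138,0,180)),('back R',(337,-82,195))]:
    P=S(*p); print(n,P.round(3),proj(sc,P).round(1),proj(sd,P).round(1),proj(w,P).round(1))
E
```

```text
[-0.17211256  0.46209145  0.55735202] [ 1.41546757 -0.10715181  0.7546792 ] [0.6506779  0.06869399 0.384538  ]
[0.51  0.252 0.172] [-0.32639315  0.01097146] [-0.22936904 -0.01309784] [  11.43617751 -303.96498535]
[0.71  0.14  0.176] [ 1.2554282  -0.10025956] [1.30076064 0.19760404] [431.19745593 -30.2265943 ]
[0.70563058 0.14706185 0.        ]
origin [0.577 0.086 0.012] [279.6 281.2] [372.5 226.9] [245.7  92.1]
left [0.631 0.097 0.018] [263.2 268. ] [381.4 239.9] [297.9  80.6]
right [0.526 0.076 0.026] [295.9 285.9] [365.1 209.5] [192.8 101.9]
rend [ 0.534 -0.063  0.026] [351.9 265.1] [309.  215.4] [211.5 234. ]
shelf L [ 0.684 -0.033  0.195] [303.7 170.5] [327.3 196.3] [373.1 284.6]
shelf R [ 0.523 -0.065  0.195] [359.6 192.4] [305.5 153.7] [114.1 330.5]
mid [ 0.604 -0.049  0.18 ] [330.  187.7] [315.8 179.5] [246.  295.4]
back R [ 0.562 -0.26   0.195] [421.3 169.2] [215.3 168.8] [202.1 552.2]
```

```bash
python3 -m jog '[{"rot":[-0.75,0,0],"travel":[0,0,0],"jaw":1},{"rot":[-0.75,0,0],"travel":[0,0,0],"jaw":1},{"rot":[-0.74,0,0],"travel":[0,0,0],"jaw":1},{"rot":[0,0,0],"travel":[0,-0.1,0],"jaw":1},{"rot":[0,0,0],"travel":[0,-0.08,0],"jaw":1},{"rot":[0,-1,0],"travel":[0,0,0],"jaw":1},{"rot":[0,-1,0],"travel":[0,0,0],"jaw":1},{"rot":[0,-1,0],"travel":[0,0,0],"jaw":1}]' 20
python3 -m jog '[{"rot":[0,-1,0],"travel":[0,0,0],"jaw":1},{"rot":[0,-1,0],"travel":[0,0,0],"jaw":1},{"rot":[0,-1,0],"travel":[0,0,0],"jaw":1},{"rot":[0,0,0],"travel":[0,0,0],"jaw":1}]' 20
cat >> h.py <<'E'
O=np.array([.5768,.0864]);t=np.radians(11.2)
ex=np.array([np.sin(t),-np.cos(t)]);ey=np.array([np.cos(t),np.sin(t)])
def S(x,y,z):
    p=O+ex*x/1e3+ey*y/1e3; return np.array([p[0],p[1],z/1e3])
def toS(P):
    d=np.asarray(P[:2])-O; return (np.array([d@ex,d@ey,P[2]])*1e3).round(1)
def st():
    s=ctrl.get_state(); R=Ro.from_rotvec(s['tool_rot']).as_matrix()
    SR=np.array([[*ex,0],[*ey,0],[0,0,1]])
    print('t',round(s['time'],2),'tcpS',toS(s['position']),'F',s['ft_force'].round(1),'w',round(s['grip_width'],3));print((SR@R).round(3))
def goto(x,y,z):
    s=ctrl.get_state(); R=Ro.from_rotvec(s['tool_rot']).as_matrix()
    print('travel to',(x,y,z),(R.T@(S(x,y,z)-s['position'])/.3).round(3))
E
python3 -c "
from h import *
st();goto(110,0,60)"
```

```text
time: 0.95
position: [0.597, -0.0109, 0.223]
tool_rot: [0.89, 1.081, -1.162]
ft_force: [-0.7, 0.7, -0.6]
grip_width: 0.352
time: 1.35
position: [0.596, -0.0065, 0.2203]
tool_rot: [0.71, 0.876, -1.235]
ft_force: [-0.5, 1.1, -0.4]
grip_width: 0.032
t 1.35 tcpS [ 94.9   0.7 220.3] F [-0.5  1.1 -0.4] w 0.032
[[ 0.499 -0.007  0.867]
 [ 0.     1.     0.008]
 [-0.867 -0.004  0.499]]
travel to (110, 0, 60) [ 0.488 -0.001 -0.223]
```

```bash
python3 -m jog '[{"rot":[0,0,0],"travel":[0.122,0,-0.056],"jaw":1},{"rot":[0,0,0],"travel":[0.122,0,-0.056],"jaw":1},{"rot":[0,0,0],"travel":[0.122,0,-0.056],"jaw":1},{"rot":[0,0,0],"travel":[0.122,0,-0.056],"jaw":1},{"rot":[0,0,0],"travel":[0,0,0],"jaw":1},{"rot":[0,0,0],"travel":[0,0,0],"jaw":1}]'
python3 -c "
from h import *
st();goto(158,1,28)
grab('wrist','w1.png');grab('side','s1.png');grab('scene','sc1.png')
im=cv2.imread('pics/sc1.png')[120:310,220:440]
cv2.imwrite('pics/c4.png',cv2.resize(im,None,fx=3.1,fy=3.1))"
```

```text
time: 1.95
position: [0.6001, -0.0263, 0.0628]
tool_rot: [0.716, 0.871, -1.241]
ft_force: [0.7, -0.2, -0.2]
grip_width: 0.006
t 1.95 tcpS [115.1   0.9  62.8] F [ 0.7 -0.2 -0.2] w 0.006
[[ 0.5    0.001  0.866]
 [-0.001  1.    -0.001]
 [-0.866 -0.001  0.5  ]]
travel to (158, 1, 28) [0.172 0.001 0.066]
```

View pics/w1.png

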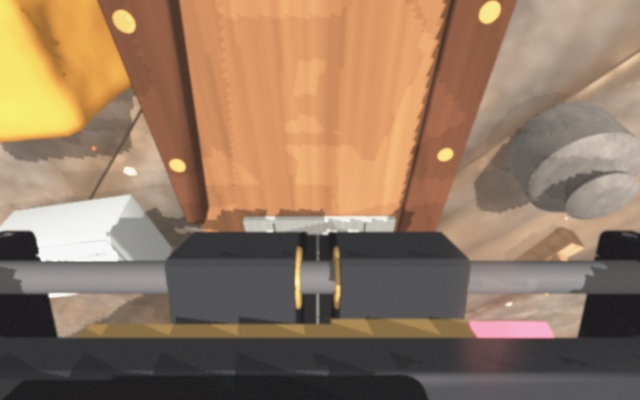

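View pics/c4.png

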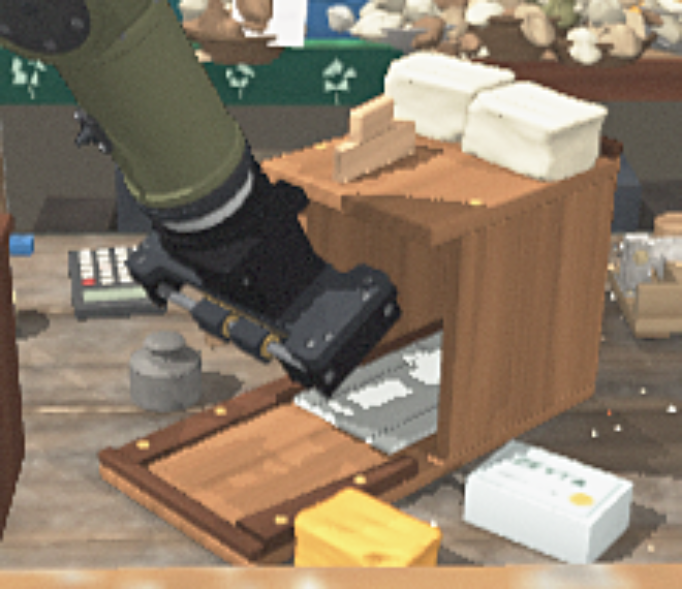

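```bash
python3 -m jog '[{"rot":[0,0,0],"travel":[0.09,0,0.036],"jaw":1},{"rot":[0,0,0],"travel":[0.09,0,0.036],"jaw":1},{"rot":[0,0,0],"travel":[0,0,0],"jaw":1}]'
python3 -c "
from h import *
st()
w=cam('wrist','w1.png')
for p in [(243,217),(395,216)]: print(toS(onz(w,p,.017)))
goto(162,2,19)"
```

```text
time: 2.4
position: [0.6082, -0.0745, 0.0266]
tool_rot: [0.716, 0.868, -1.245]
ft_force: [-0.9, -0.3, 0.1]
grip_width: 0.008
t 2.4 tcpS [163.9  -0.4  26.6] F [-0.9 -0.3  0.1] w 0.008
[[ 0.502  0.005  0.865]
 [-0.004  1.    -0.004]
 [-0.865 -0.001  0.502]]
[140.  -46.4  17. ]
[139.1  51.8  17. ]
travel to (162, 2, 19) [ 0.019  0.008 -0.018]
```

```bash
python3 -m jog '[{"rot":[0,0,0],"travel":[0.017,0.005,-0.010],"jaw":1},{"rot":[0,0,0],"travel":[0.009,0,-0.005],"jaw":1},{"rot":[0,0,0],"travel":[0,0,0],"jaw":1}]'
python3 -c "
from h import *
st()"
python3 -m jog '[{"rot":[0,0,0],"travel":[0.006,0,-0.003],"jaw":1},{"rot":[0,0,0],"travel":[0,0,0],"jaw":1}]'
python3 -c "
from h import *
st()"
```

```text
time: 2.7
position: [0.6125, -0.0695, 0.0217]
tool_rot: [0.715, 0.866, -1.238]
ft_force: [-3.5, -0.9, 12.7]
grip_width: 0.005
t 2.7 tcpS [159.9   4.8  21.7] F [-3.5 -0.9 12.7] w 0.005
[[ 0.503 -0.001  0.864]
 [ 0.004  1.    -0.001]
 [-0.864  0.004  0.503]]
time: 2.9
position: [0.6133, -0.0696, 0.0214]
tool_rot: [0.715, 0.864, -1.237]
ft_force: [-6.1, 0.3, 20.4]
grip_width: 0.003
t 2.9 tcpS [160.1   5.5  21.4] F [-6.1  0.3 20.4] w 0.003
[[ 0.504 -0.001  0.863]
 [ 0.005  1.    -0.002]
 [-0.863  0.005  0.504]]
```

```bash
python3 -m jog '[{"rot":[0,0,0],"travel":[-0.003,0,0.0015],"jaw":1},{"rot":[0,0,0],"travel":[-0.008,0,-0.015],"jaw":1},{"rot":[0,0,0],"travel":[-0.012,0,-0.02],"jaw":1},{"rot":[0,0,0],"travel":[-0.012,0,-0.02],"jaw":1},{"rot":[0,0,0],"travel":[-0.012,0,-0.02],"jaw":1}]'
python3 -c "
from h import *
st()
grab('wrist','w2.png');w=cam('wrist','w2.png')
for p in [(140,0,17),(115,0,17),(115,53,17)]: print(proj(w,S(*p)))"
```

```text
time: 3.4
position: [0.6092, -0.0448, 0.0217]
tool_rot: [0.717, 0.862, -1.236]
ft_force: [1.2, -3.6, 11.0]
grip_width: 0.008
t 3.4 tcpS [135.    6.3  21.7] F [ 1.2 -3.6 11. ] w 0.008
[[ 0.504 -0.001  0.864]
 [ 0.007  1.    -0.003]
 [-0.864  0.007  0.504]]
[303.55191097 248.94597714]
[302.12719885 216.62400951]
[414.30839939 216.12349232]
```

View pics/w2.png

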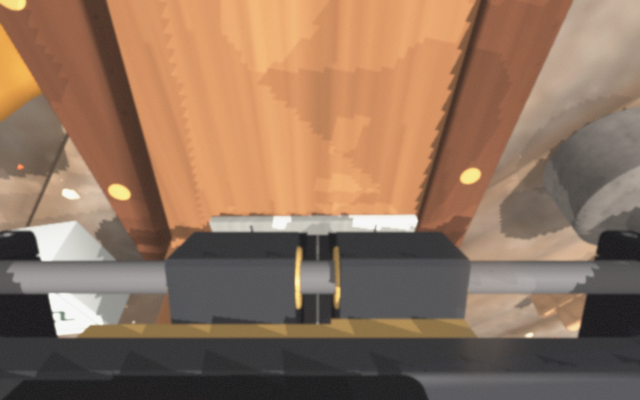

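```bash
python3 -m jog '[{"rot":[0,0,0],"travel":[-0.014,0,-0.024],"jaw":1},{"rot":[0,0,0],"travel":[-0.016,0,-0.0285],"jaw":1},{"rot":[0,0,0],"travel":[-0.016,0,-0.0285],"jaw":1},{"rot":[0,0,0],"travel":[-0.014,0,-0.024],"jaw":1},{"rot":[0,0,0],"travel":[-0.012,0,-0.02],"jaw":1}]'
python3 -c "
from h import *
st()
grab('wrist','w3.png');w=cam('wrist','w3.png')
for p in [(115,0,17),(75,0,17),(75,53,17)]: print(proj(w,S(*p)))"
```

```text
time: 3.95
position: [0.6008, -0.0019, 0.0217]
tool_rot: [0.717, 0.863, -1.236]
ft_force: [1.3, -3.7, 10.9]
grip_width: 0.003
t 3.95 tcpS [91.3  6.4 21.7] F [ 1.3 -3.7 10.9] w 0.003
[[ 0.504 -0.001  0.864]
 [ 0.007  1.    -0.002]
 [-0.864  0.007  0.504]]
[304.34597105 269.30326877]
[302.26032119 221.84028875]
[412.68820559 221.34886843]
```

View pics/w3.png

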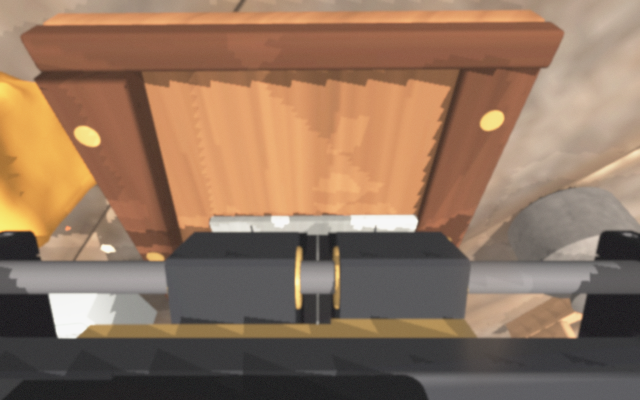

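```bash
python3 -m jog '[{"rot":[0,0,0],"travel":[-0.043,-0.01,0.025],"jaw":1},{"rot":[0,1,0],"travel":[0,0,0],"jaw":1},{"rot":[0,1,0],"travel":[0,0,0],"jaw":1},{"rot":[0,1,0],"travel":[0,0,0],"jaw":1},{"rot":[0,1,0],"travel":[0,0,0],"jaw":1},{"rot":[0,1,0],"travel":[0,0,0],"jaw":1},{"rot":[0,1,0],"travel":[0,0,0],"jaw":1},{"rot":[0,0,0],"travel":[0,0,0],"jaw":1}]'
python3 -c "
from h import *
st()
grab('wrist','w4.png');grab('side','s4.png');goto(90,2,19)"
```

```text
time: 4.8
position: [0.5952, -0.0059, 0.0328]
tool_rot: [1.069, 1.291, -1.067]
ft_force: [-0.0, -0.6, -0.0]
grip_width: 0.002
t 4.8 tcpS [94.1  0.1 32.8] F [-0.  -0.6 -0. ] w 0.002
[[ 0.001  0.006  1.   ]
 [ 0.003  1.    -0.006]
 [-1.     0.003  0.001]]
travel to (90, 2, 19) [ 0.043  0.007 -0.   ]
```

View pics/w4.png

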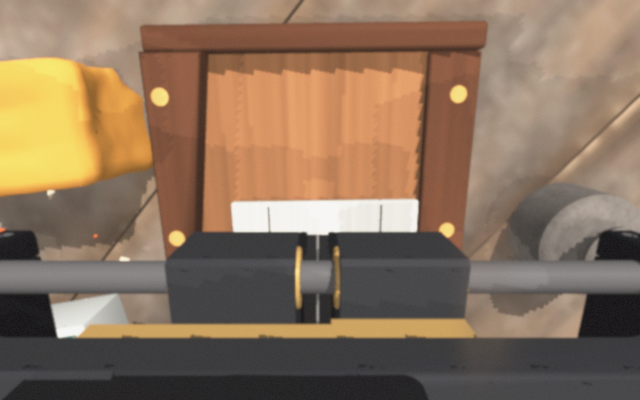

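View pics/s4.png

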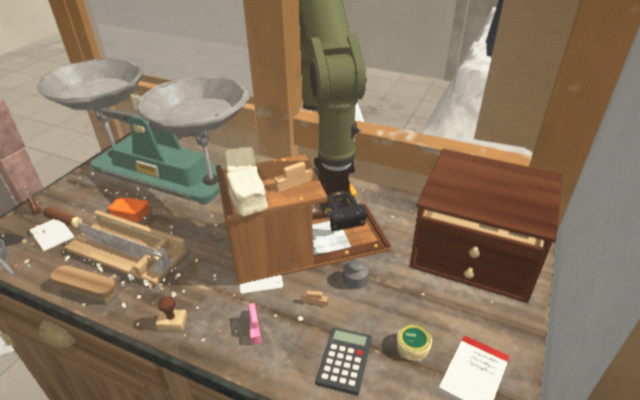

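```bash
python3 - <<'E'
from h import *
im=cv2.imread('pics/w4.png')
cv2.imwrite('pics/c5.png',cv2.resize(im[15:245,130:500],None,fx=2.1,fy=2.1,interpolation=cv2.INTER_CUBIC))
w=cam('wrist','w4.png')
for n,p in [('stopL',(0,80,22)),('stopR',(0,-80,22)),('left0',(0,55,18)),('left90',(60,55,18)),('right0',(0,-51.3,26)),('r80',(60,-59.7,26))]: 
    q=proj(w,S(*p)); print(n,q.round(1),((q-[130,15])*2.1).round(0))
for p in [(233,203),(417,200)]: print(toS(onz(w,p,.017)))
E
```

```text
stopL [486.1  52.2] [748.  78.]
stopR [141.9  54.2] [25. 82.]
left0 [429.6  53.9] [629.  82.]
left90 [420.8 177.9] [611. 342.]
right0 [200.9  52.5] [149.  79.]
r80 [195.  182.3] [137. 351.]
[ 73.2 -43.8  17. ]
[72.1 54.1 17. ]
```

View pics/c5.png

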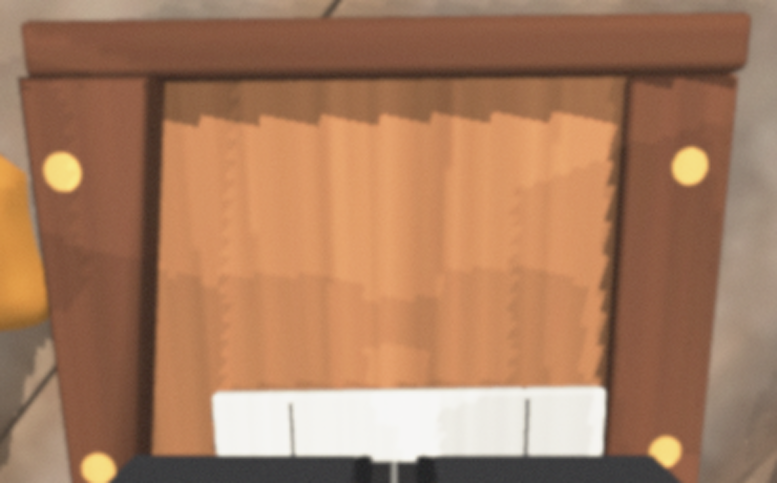

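```bash
python3 -m jog '[{"rot":[0,0,0],"travel":[0.03,0,-0.015],"jaw":1},{"rot":[0,0,0],"travel":[0.01,0,0],"jaw":1},{"rot":[0,0,0],"travel":[0,0,0],"jaw":1}]'
python3 -m jog '[{"rot":[0,0,0],"travel":[0.007,0,0],"jaw":1},{"rot":[0,0,0],"travel":[0,0,0],"jaw":1}]'
python3 -c "
from h import *
st()"
```

```text
time: 5.2
position: [0.5919, 0.004, 0.0181]
tool_rot: [1.061, 1.298, -1.063]
ft_force: [-0.3, -0.7, -1.0]
grip_width: 0.002
time: 5.4
position: [0.5933, 0.0028, 0.0175]
tool_rot: [1.064, 1.295, -1.063]
ft_force: [-0.2, 0.5, 1.3]
grip_width: 0.004
t 5.4 tcpS [85.3 -0.  17.5] F [-0.2  0.5  1.3] w 0.004
[[ 0.    -0.001  1.   ]
 [ 0.001  1.     0.001]
 [-1.     0.001  0.   ]]
```

```bash
python3 -m jog '[{"rot":[0,0,0],"travel":[0.008,0,0],"jaw":1},{"rot":[0,0,0],"travel":[0,0,0],"jaw":1}]'
python3 -c "
from h import *
st()"
```

```text
time: 5.6
position: [0.5936, 0.0028, 0.0174]
tool_rot: [1.064, 1.295, -1.063]
ft_force: [-6.4, 2.1, 15.6]
grip_width: 0.002
t 5.6 tcpS [85.3  0.2 17.4] F [-6.4  2.1 15.6] w 0.002
[[ 0.    -0.     1.   ]
 [ 0.001  1.     0.   ]
 [-1.     0.001  0.   ]]
```

```bash
python3 -m jog '[{"rot":[0,0,0],"travel":[0,0,-0.02],"jaw":1},{"rot":[0,0,0],"travel":[0,0,-0.035],"jaw":1},{"rot":[0,0,0],"travel":[0,0,-0.035],"jaw":1},{"rot":[0,0,0],"travel":[0,0,-0.035],"jaw":1},{"rot":[0,0,0],"travel":[0,0,-0.035],"jaw":1},{"rot":[0,0,0],"travel":[0,0,-0.035],"jaw":1},{"rot":[0,0,0],"travel":[0,0,-0.02],"jaw":1},{"rot":[0,0,0],"travel":[0,0,0],"jaw":1}]'
python3 -c "
from h import *
st()
grab('wrist','w5.png')"
```

```text
time: 6.4
position: [0.5827, 0.065, 0.0174]
tool_rot: [1.065, 1.291, -1.061]
ft_force: [-1.7, -2.2, 11.2]
grip_width: 0.005
t 6.4 tcpS [22.2  1.6 17.4] F [-1.7 -2.2 11.2] w 0.005
[[ 0.002 -0.     1.   ]
 [ 0.004  1.     0.   ]
 [-1.     0.004  0.002]]
```

View pics/w5.png

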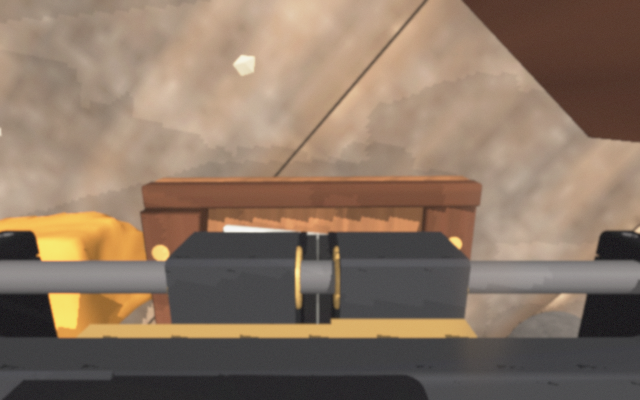

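```bash
python3 -m jog '[{"rot":[0,0,0],"travel":[0,0.003,-0.02],"jaw":1},{"rot":[0,0,0],"travel":[0,0.003,-0.015],"jaw":1},{"rot":[0,0,0],"travel":[0,0,0],"jaw":1},{"rot":[0,0,0],"travel":[0,0,0],"jaw":1}]'
python3 -c "
from h import *
st();w=cam('wrist','w5.png'); print(toS(onz(w,(224,228),.017)),toS(onz(w,(280,231),.017)))
grab('wrist','w6.png')"
```

```text
time: 6.85
position: [0.5822, 0.0741, 0.0174]
tool_rot: [1.064, 1.29, -1.064]
ft_force: [-2.7, -4.1, 14.1]
grip_width: 0.004
t 6.85 tcpS [13.1  2.9 17.4] F [-2.7 -4.1 14.1] w 0.004
[[ 0.003  0.001  1.   ]
 [ 0.003  1.    -0.001]
 [-1.     0.003  0.003]]
[ 10.2 -43.8  17. ] [ 11.8 -16.1  17. ]
```

View pics/w6.png

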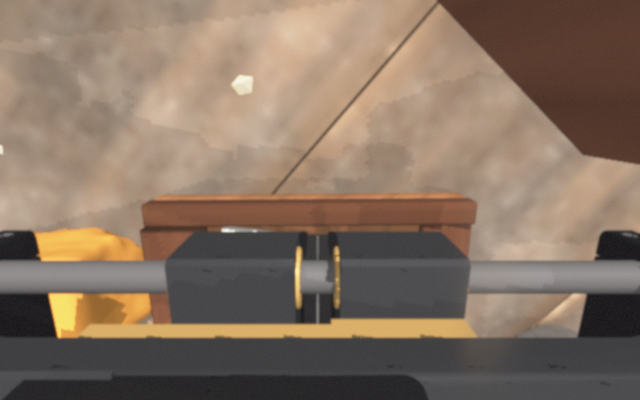

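```bash
python3 -m jog '[{"rot":[0,0,0],"travel":[0,0,-0.01],"jaw":1},{"rot":[0,0,0],"travel":[0,0,-0.008],"jaw":1},{"rot":[0,0,0],"travel":[0,0,0],"jaw":1},{"rot":[0,0,0],"travel":[0,0,0],"jaw":1}]'
python3 -c "
from h import *
st()"
```

```text
time: 7.3
position: [0.582, 0.0781, 0.0174]
tool_rot: [1.065, 1.288, -1.064]
ft_force: [-1.3, -4.9, 12.3]
grip_width: 0.007
t 7.3 tcpS [ 9.2  3.5 17.4] F [-1.3 -4.9 12.3] w 0.007
[[ 0.005  0.002  1.   ]
 [ 0.004  1.    -0.002]
 [-1.     0.004  0.005]]
```

```bash
python3 -m jog '[{"rot":[0,0,0],"travel":[-0.04,0,0],"jaw":1},{"rot":[0,0,0],"travel":[-0.14,0,0],"jaw":1},{"rot":[0,0,0],"travel":[-0.14,0,0],"jaw":1},{"rot":[0,0,0],"travel":[-0.14,0,0],"jaw":1},{"rot":[0,0,0],"travel":[-0.14,0,0],"jaw":1},{"rot":[0,0,0],"travel":[-0.14,0,0.05],"jaw":-1},{"rot":[0,0,0],"travel":[-0.14,0,0.14],"jaw":-1},{"rot":[0,0,0],"travel":[-0.14,0,0.1],"jaw":-1}]'
python3 -m jog '[{"rot":[0,0,0],"travel":[0,0,0],"jaw":-1},{"rot":[0,0,0],"travel":[0,0,0],"jaw":-1}]'
python3 -c "
from h import *
st()
im=grab('wrist','w7.png')
grab('side','s7.png');grab('scene','sc7.png')
im=cv2.imread('pics/sc7.png')[120:220,290:430]
cv2.imwrite('pics/c6.png',cv2.resize(im,None,fx=5.5,fy=5.5,interpolation=cv2.INTER_CUBIC))
im=cv2.imread('pics/s7.png')[135:245,210:350]
cv2.imwrite('pics/c7.png',cv2.resize(im,None,fx=5,fy=5,interpolation=cv2.INTER_CUBIC))
"
```

```text
time: 8.1
position: [0.5942, 0.0026, 0.3143]
tool_rot: [1.063, 1.296, -1.063]
ft_force: [1.0, 0.2, -0.7]
grip_width: 0.197
time: 8.3
position: [0.595, 0.0031, 0.3138]
tool_rot: [1.066, 1.293, -1.063]
ft_force: [-0.4, 0.4, 0.0]
grip_width: 0.376
t 8.3 tcpS [ 85.3   1.7 313.8] F [-0.4  0.4  0. ] w 0.376
[[-0.     0.001  1.   ]
 [ 0.002  1.    -0.001]
 [-1.     0.002 -0.   ]]
```

View pics/w7.png

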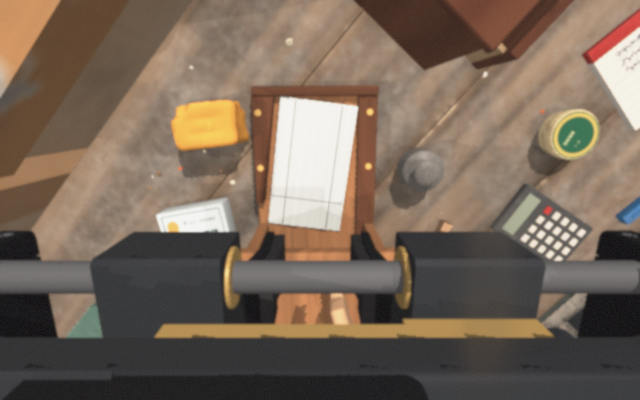

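View pics/c6.png

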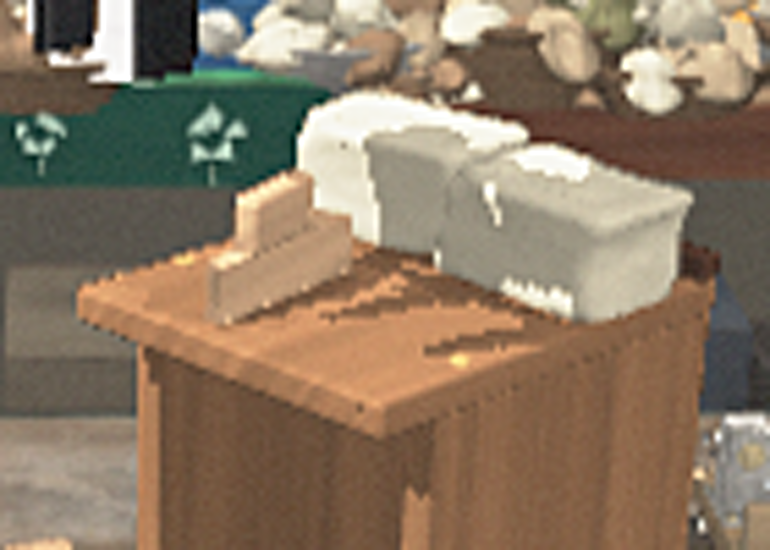

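View pics/c7.png

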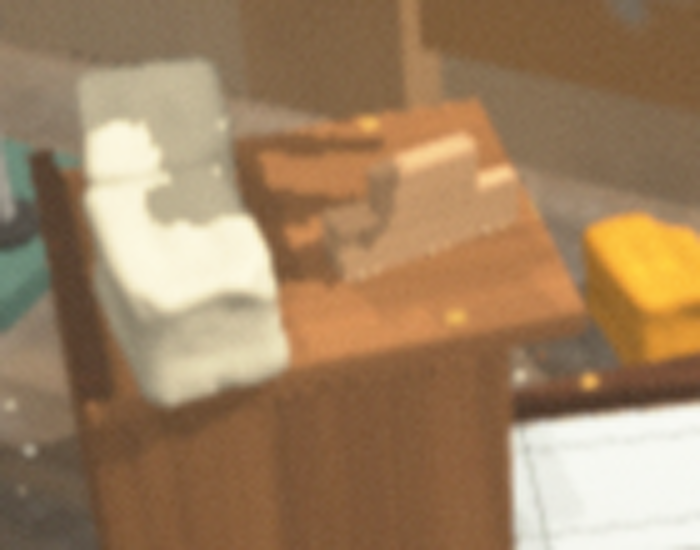

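```bash
cat >> h.py <<'E'
def plate(fn):
    im=cv2.imread('pics/'+fn); w=cam('wrist',fn)
    hsv=cv2.cvtColor(im,cv2.COLOR_BGR2HSV)
    m=((hsv[...,1]<45)&(hsv[...,2]>170)).astype(np.uint8)*255
    m=cv2.morphologyEx(m,cv2.MORPH_CLOSE,np.ones((7,7)))
    poly=np.array([proj(w,S(*p)) for p in [(-5,-60,17),(-5,60,17),(136,60,17),(136,-60,17)]]).astype(int)
    k=np.zeros_like(m);cv2.fillPoly(k,[poly],255)
    m&=k
    c=max(cv2.findContours(m,0,1)[0],key=cv2.contourArea)
    b=cv2.boxPoints(cv2.minAreaRect(c)); 
    print('plate',[(tuple(q.round(0)),tuple(toS(onz(w,q,.017)))) for q in b])
E
python3 - <<'E'
from h import *
plate('w7.png')
w=cam('wrist','w7.png')
for p in [(284,97),(358,104),(342,231),(268,225)]: print(toS(onz(w,p,.017)))
print('stand check',[proj(w,S(*p)).round(0) for p in [(0,80,22),(0,-80,22),(100,55,18),(0,55,18)]])
# shelf wedge
sc=cam('scene');sd=cam('side')
f=lambda x,y:(290+x/5.5,120+y/5.5); g=lambda x,y:(210+x/5,135+y/5)
for n,a,b in [('rib top front',(310,177),(385,165)),]: pass
for n,p,z in [('lowend bottom',(210,320),195),('lowend bottom L',(350,262),195),('taper top front-right corner',(208,265),219),('rib top near',(238,197),240),('rib top far',(300,170),240),('rib near bottom',(240,250),219)]:
    print('sc',n,toS(onz(sc,f(*p),z/1e3)))
for n,p,z in [('bot near',(345,280),195),('bot far',(518,222),195),('rib far top R',(475,138),240),('rib near top',(392,172),240),('rib near2',(372,165),240),('tip top',(515,178),219)]:
    print('sd',n,toS(onz(sd,g(*p),z/1e3)))
E
```

```text
plate [((np.float32(270.0), np.float32(200.0)), (np.float64(135.4), np.float64(-61.8), np.float64(17.0))), ((np.float32(279.0), np.float32(96.0)), (np.float64(-0.8), np.float64(-44.7), np.float64(17.0))), ((np.float32(358.0), np.float32(103.0)), (np.float64(8.2), np.float64(55.0), np.float64(17.0))), ((np.float32(348.0), np.float32(207.0)), (np.float64(145.9), np.float64(45.7), np.float64(17.0)))]
[  0.7 -39.   17. ]
[ 9.4 55.1 17. ]
[180.6  37.6  17. ]
[171.5 -65.7  17. ]
stand check [array([378.,  96.]), array([251.,  96.]), array([356., 174.]), array([358.,  96.])]
sc lowend bottom [145.7  13.8 195. ]
sc lowend bottom L [232.7  23.2 195. ]
sc taper top front-right corner [141.   10.6 219. ]
sc rib top near [160.8  15.5 240. ]
sc rib top far [201.9  23.1 240. ]
sc rib near bottom [161.7  14.6 219. ]
sd bot near [224.6  36.4 195. ]
sd bot far [147.8  18.6 195. ]
sd rib far top R [164.8  19.4 240. ]
sd rib near top [202.  33. 240.]
sd rib near2 [208.3  25.8 240. ]
sd tip top [149.4  21.5 219. ]
```

```bash
python3 -m jog '[{"rot":[0,0,0],"travel":[0.14,0,0.01],"jaw":1},{"rot":[0,0,0],"travel":[0.16,0,0],"jaw":1},{"rot":[0,0,0],"travel":[0.16,0,0],"jaw":1},{"rot":[0,0,0],"travel":[0.16,0,0],"jaw":1},{"rot":[0,0,0],"travel":[0.16,0,0],"jaw":1},{"rot":[0,0,0],"travel":[0.14,0,0],"jaw":1},{"rot":[0,0,0],"travel":[0.03,0,0],"jaw":1},{"rot":[0,0,0],"travel":[0,0,0],"jaw":1}]'
python3 -c "
from h import *
st();goto(92,2,17.4)"
```

```text
time: 9.25
position: [0.5932, 0.0014, 0.0258]
tool_rot: [1.061, 1.3, -1.066]
ft_force: [0.5, -0.5, 0.6]
grip_width: 0.024
t 9.25 tcpS [86.6 -0.4 25.8] F [ 0.5 -0.5  0.6] w 0.024
[[-0.001 -0.002  1.   ]
 [-0.005  1.     0.002]
 [-1.    -0.005 -0.001]]
travel to (92, 2, 17.4) [0.028 0.008 0.018]
```

```bash
python3 -m jog '[{"rot":[0,0,0],"travel":[0.02,0,0.02],"jaw":1},{"rot":[0,0,0],"travel":[0.01,0,0],"jaw":1},{"rot":[0,0,0],"travel":[0.007,0,0],"jaw":1},{"rot":[0,0,0],"travel":[0,0,0],"jaw":1}]'
python3 -c "
from h import *
st()"
```

```text
time: 9.65
position: [0.5969, -0.0056, 0.0175]
tool_rot: [1.065, 1.294, -1.063]
ft_force: [-0.4, -0.2, 0.2]
grip_width: 0.002
t 9.65 tcpS [94.2  1.9 17.5] F [-0.4 -0.2  0.2] w 0.002
[[ 0.     0.     1.   ]
 [ 0.001  1.    -0.   ]
 [-1.     0.001  0.   ]]
```

Next, press and drag left, then forward.

```bash
python3 -m jog '[{"rot":[0,0,0],"travel":[0.009,0,0],"jaw":1},{"rot":[0,0,0],"travel":[0,0,0],"jaw":1},{"rot":[0,0,0],"travel":[0,0.01,0],"jaw":1},{"rot":[0,0,0],"travel":[0,0.012,0],"jaw":1},{"rot":[0,0,0],"travel":[0,0.012,0],"jaw":1},{"rot":[0,0,0],"travel":[0,0.006,0],"jaw":1},{"rot":[0,0,0],"travel":[0,0,0],"jaw":1}]'
python3 -c "
from h import *
st();grab('wrist','w8.png');plate('w8.png')
grab('side','s8.png')"
```

```text
time: 10.35
position: [0.6094, -0.0037, 0.0175]
tool_rot: [1.064, 1.293, -1.063]
ft_force: [-5.0, -1.7, 15.0]
grip_width: 0.008
t 10.35 tcpS [94.7 14.5 17.5] F [-5.  -1.7 15. ] w 0.008
[[ 0.002  0.     1.   ]
 [ 0.002  1.    -0.   ]
 [-1.     0.002  0.002]]
plate [((np.float32(181.0), np.float32(232.0)), (np.float64(84.8), np.float64(-52.6), np.float64(17.0))), ((np.float32(182.0), np.float32(62.0)), (np.float64(5.9), np.float64(-44.1), np.float64(17.0))), ((np.float32(406.0), np.float32(64.0)), (np.float64(6.6), np.float64(54.4), np.float64(17.0))), ((np.float32(405.0), np.float32(234.0)), (np.float64(85.9), np.float64(58.9), np.float64(17.0)))]
```

View pics/w8.png

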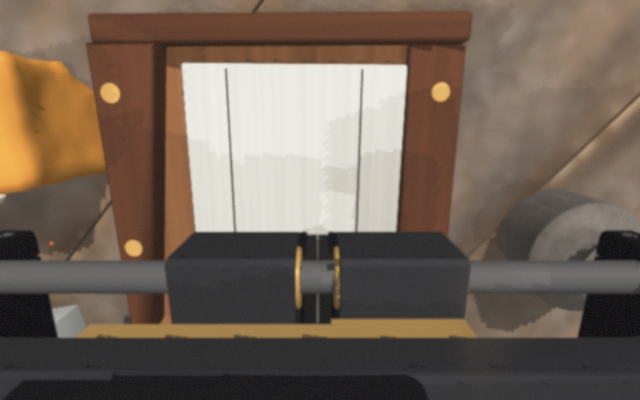

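```bash
python3 -m jog '[{"rot":[0,0,0],"travel":[0,-0.003,-0.01],"jaw":1},{"rot":[0,0,0],"travel":[0,0,-0.01],"jaw":1},{"rot":[0,0,0],"travel":[0,0,-0.008],"jaw":1},{"rot":[0,0,0],"travel":[0,0,-0.004],"jaw":1},{"rot":[0,0,0],"travel":[0,0,0],"jaw":1}]'
python3 -c "
from h import *
st();grab('wrist','w9.png');plate('w9.png')"
```

```text
time: 10.95
position: [0.6087, 0.0044, 0.0175]
tool_rot: [1.066, 1.288, -1.061]
ft_force: [0.2, -2.8, 8.7]
grip_width: 0.006
t 10.95 tcpS [86.7 15.4 17.5] F [ 0.2 -2.8  8.7] w 0.006
[[ 0.004  0.001  1.   ]
 [ 0.006  1.    -0.001]
 [-1.     0.006  0.004]]
plate [((np.float32(179.0), np.float32(67.0)), (np.float64(-0.2), np.float64(-44.6), np.float64(17.0))), ((np.float32(403.0), np.float32(66.0)), (np.float64(-0.7), np.float64(54.0), np.float64(17.0))), ((np.float32(404.0), np.float32(233.0)), (np.float64(77.2), np.float64(59.4), np.float64(17.0))), ((np.float32(180.0), np.float32(234.0)), (np.float64(77.6), np.float64(-52.1), np.float64(17.0)))]
```

View pics/w9.png

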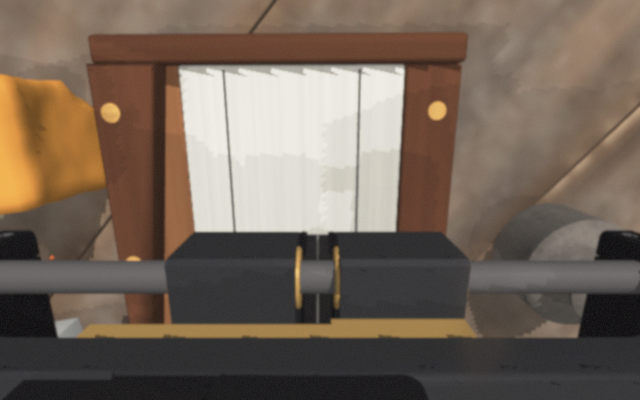

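```bash
python3 -m jog '[{"rot":[0,0,0],"travel":[-0.04,0,0],"jaw":1},{"rot":[0,0,0],"travel":[-0.16,0,0],"jaw":1},{"rot":[0,0,0],"travel":[-0.16,0,0],"jaw":1},{"rot":[0,0,0],"travel":[-0.16,0,0],"jaw":-1},{"rot":[0,0,0],"travel":[-0.16,0,0],"jaw":-1},{"rot":[0,0,0],"travel":[-0.16,0,0],"jaw":-1},{"rot":[0,0,0],"travel":[-0.16,0,0],"jaw":-1},{"rot":[0,0,0],"travel":[-0.14,0,0.04],"jaw":-1}]'
python3 -m jog '[{"rot":[0,0,0],"travel":[-0.02,0,0.13],"jaw":-1},{"rot":[0,0,0],"travel":[0,0,0.13],"jaw":-1},{"rot":[0,0,0],"travel":[0,0,0.13],"jaw":-1},{"rot":[0,0,0],"travel":[0,0,0],"jaw":-1},{"rot":[0,0,0],"travel":[0,0,0],"jaw":-1}]'
python3 -c "
from h import *
st();im=grab('wrist','w10.png')
cv2.imwrite('pics/c10.png',cv2.resize(im[60:260,200:440],None,fx=3,fy=3,interpolation=cv2.INTER_CUBIC))
"
```

```text
time: 11.8
position: [0.6071, -0.0029, 0.36]
tool_rot: [1.063, 1.296, -1.058]
ft_force: [0.2, 0.5, -0.7]
grip_width: 0.376
time: 12.3
position: [0.6301, -0.1211, 0.3621]
tool_rot: [1.066, 1.296, -1.065]
ft_force: [-0.9, 1.1, -0.0]
grip_width: 0.83
t 12.3 tcpS [213.9  11.9 362.1] F [-0.9  1.1 -0. ] w 0.83
[[-0.001  0.002  1.   ]
 [-0.     1.    -0.002]
 [-1.    -0.    -0.001]]
```

View pics/w10.png

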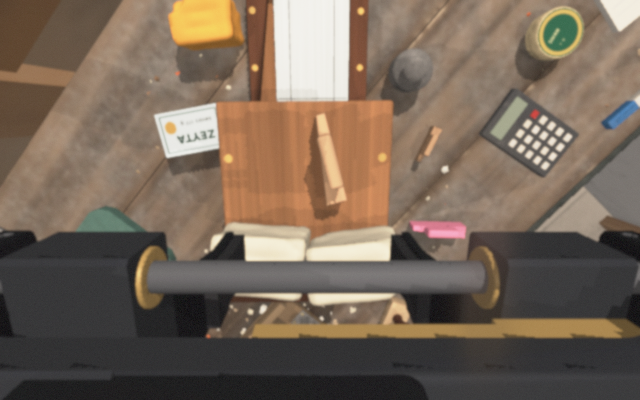

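View pics/c10.png

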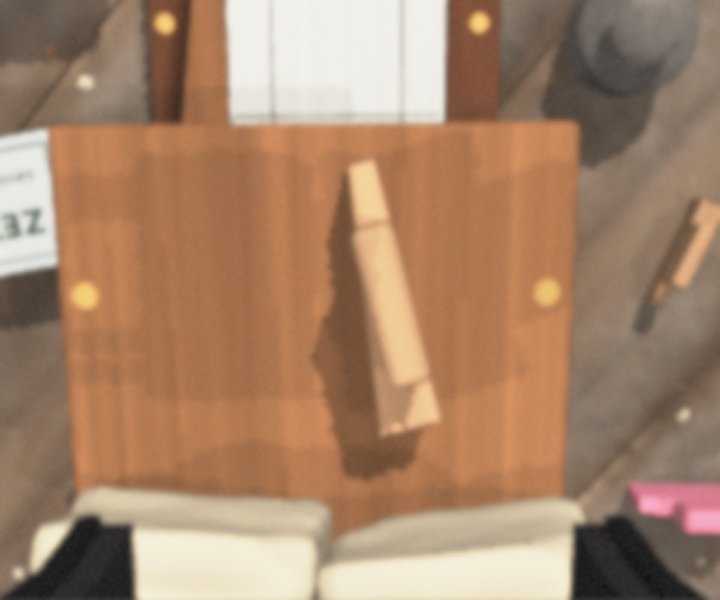

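```bash
python3 - <<'E'
from h import *
w=cam('wrist','w10.png');f=lambda p:(200+p[0]/3,60+p[1]/3)
Q=[toS(onz(w,f(p),.240)) for p in [(355,235),(387,226),(428,377),(397,386)]]
for q in Q: print(q)
c=np.mean(Q,0); d1=Q[3]-Q[0]; d2=Q[2]-Q[1]
print('centre',c,[ (np.linalg.norm(d[:2]).round(1),np.degrees(np.arctan2(d[1],d[0])).round(1)) for d in (d1,d2)])
for p in [(348,168),(375,160),(380,437),(440,422)]: print('t',toS(onz(w,f(p),.219)))
print([ (proj(w,S(*p))-[200,60])*3 for p in [(138,82,195),(138,-82,195)]])
E
```

```text
[167.5  13.6 240. ]
[165.1  22.2 240. ]
[206.7  34.  240. ]
[209.2  25.3 240. ]
centre [187.125  23.775 240.   ] [(np.float64(43.3), np.float64(15.7)), (np.float64(43.2), np.float64(15.8))]
t [150.2  11.7 219. ]
t [148.   19.4 219. ]
t [229.8  21.2 219. ]
t [225.1  39.4 219. ]
[array([579.09898129, 125.00170017]), array([ 40.79145965, 126.1016147 ])]
```

```bash
python3 -m jog '[{"rot":[-1,0,0],"travel":[0,0,0],"jaw":-0.4},{"rot":[-1,0,0],"travel":[0,0,0],"jaw":-0.4},{"rot":[-1,0,0],"travel":[0,0,0],"jaw":-0.4},{"rot":[-0.06,0,0],"travel":[0,0,0],"jaw":-0.4},{"rot":[0,0,0],"travel":[0,0,0],"jaw":-0.4}]'
python3 -c "
from h import *
st();goto(187.5,23.7,260)"
```

```text
time: 12.85
position: [0.6304, -0.1189, 0.3624]
tool_rot: [0.862, 1.393, -0.861]
ft_force: [-0.2, 0.6, -0.0]
grip_width: 0.708
t 12.85 tcpS [211.8  12.7 362.4] F [-0.2  0.6 -0. ] w 0.708
[[-0.    -0.264  0.964]
 [ 0.001  0.964  0.264]
 [-1.     0.001 -0.   ]]
travel to (187.5, 23.7, 260) [ 0.341  0.056 -0.068]
```

```bash
python3 -m jog '[{"rot":[0,0,0],"travel":[0.1,0.03,-0.04],"jaw":-0.4},{"rot":[0,0,0],"travel":[0.12,0.026,-0.03],"jaw":-0.4},{"rot":[0,0,0],"travel":[0.12,0,0],"jaw":-0.4},{"rot":[0,0,0],"travel":[0,0,0],"jaw":-0.4},{"rot":[0,0,0],"travel":[0,0,0],"jaw":-0.4}]'
python3 -c "
from h import *
st();goto(187.5,23.7,222);grab('side','s11.png');grab('scene','sc11.png')
a=cv2.resize(cv2.imread('pics/s11.png')[120:245,210:350],None,fx=2.8,fy=2.8);b=cv2.resize(cv2.imread('pics/sc11.png')[95:220,290:430],None,fx=2.8,fy=2.8)
cv2.imwrite('pics/c11.png',np.hstack([a,b]))"
```

```text
time: 13.35
position: [0.636, -0.0941, 0.2606]
tool_rot: [0.862, 1.393, -0.863]
ft_force: [0.6, 0.2, 0.6]
grip_width: 0.703
t 13.35 tcpS [188.6  23.  260.6] F [0.6 0.2 0.6] w 0.703
[[-0.    -0.263  0.965]
 [-0.     0.965  0.263]
 [-1.    -0.    -0.   ]]
travel to (187.5, 23.7, 222) [ 0.129  0.003 -0.003]
```

View pics/c11.png

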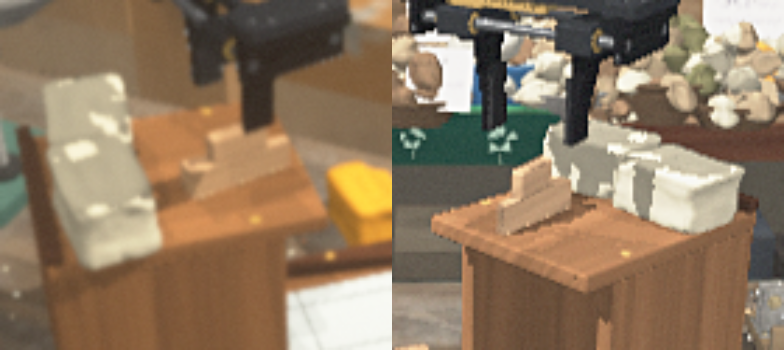

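```bash
python3 -m jog '[{"rot":[0,0,0],"travel":[0.08,0.002,-0.003],"jaw":-0.4},{"rot":[0,0,0],"travel":[0.048,0,0],"jaw":-0.4},{"rot":[0,0,0],"travel":[0,0,0],"jaw":-0.4},{"rot":[0,0,0],"travel":[0,0,0],"jaw":-0.4}]'
python3 -c "
from h import *
st()"
python3 -m jog '[{"rot":[0,0,0],"travel":[0,0,0],"jaw":1},{"rot":[0,0,0],"travel":[0,0,0],"jaw":1},{"rot":[0,0,0],"travel":[0,0,0],"jaw":1},{"rot":[0,0,0],"travel":[0,0,0],"jaw":1},{"rot":[0,0,0],"travel":[0,0,0],"jaw":1},{"rot":[0,0,0],"travel":[0,0,0],"jaw":1},{"rot":[0,0,0],"travel":[0,0,0],"jaw":1}]' 30
python3 -c "
from h import *
st()"
```

```text
time: 13.85
position: [0.6365, -0.0934, 0.2225]
tool_rot: [0.863, 1.392, -0.862]
ft_force: [0.6, -0.4, 0.0]
grip_width: 0.701
t 13.85 tcpS [188.   23.7 222.5] F [ 0.6 -0.4  0. ] w 0.701
[[ 0.    -0.263  0.965]
 [ 0.001  0.965  0.263]
 [-1.     0.001  0.001]]
time: 14.55
position: [0.6362, -0.0932, 0.2216]
tool_rot: [0.862, 1.393, -0.862]
ft_force: [0.1, 0.1, -0.2]
grip_width: 0.146
t 14.55 tcpS [187.7  23.4 221.6] F [ 0.1  0.1 -0.2] w 0.146
[[ 0.    -0.264  0.965]
 [ 0.     0.965  0.264]
 [-1.     0.     0.   ]]
```

```bash
python3 -m jog '[{"rot":[0,0,0],"travel":[-0.06,0,0],"jaw":1},{"rot":[0,0,0],"travel":[-0.14,0,0],"jaw":1},{"rot":[0,0,0],"travel":[-0.06,0,0],"jaw":1},{"rot":[1,0,0],"travel":[0,0,0],"jaw":1},{"rot":[1,0,0],"travel":[0,0,0],"jaw":1},{"rot":[1,0,0],"travel":[0,0,0],"jaw":1},{"rot":[0.06,0,0],"travel":[0,0,0],"jaw":1},{"rot":[0,0,0],"travel":[0,0,0],"jaw":1}]'
python3 - <<'E'
from h import *
st();goto(92,-53.8,300)
w=cam('wrist','w7.png')
for p in [(176,105),(247,104),(244,140),(172,140)]: print(toS(onz(w,p,.048)))
grab('scene','sc12.png');grab('side','s12.png')
a=cv2.resize(cv2.imread('pics/s12.png')[90:245,190:390],None,fx=2,fy=2);b=cv2.resize(cv2.imread('pics/sc12.png')[65:220,270:470],None,fx=2,fy=2)
cv2.imwrite('pics/c12.png',np.hstack([a,b]))
E
```

```text
time: 15.35
position: [0.6362, -0.0931, 0.2995]
tool_rot: [1.062, 1.296, -1.063]
ft_force: [-0.6, -0.3, -0.5]
grip_width: 0.136
t 15.35 tcpS [187.6  23.4 299.5] F [-0.6 -0.3 -0.5] w 0.136
[[-0.    -0.002  1.   ]
 [-0.     1.     0.002]
 [-1.    -0.    -0.   ]]
travel to (92, -53.8, 300) [-0.002 -0.257 -0.319]
[  10.7 -164.8   48. ]
[  9.7 -80.4  48. ]
[ 51.9 -86.3  48. ]
[  51.8 -174.    48. ]
```

View pics/c12.png

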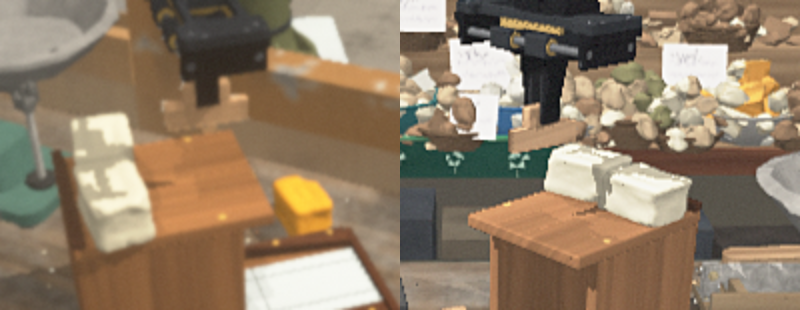

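```bash
python3 -m jog '[{"rot":[0,0,0],"travel":[0,-0.0645,-0.08],"jaw":1},{"rot":[0,0,0],"travel":[0,-0.0645,-0.08],"jaw":1},{"rot":[0,0,0],"travel":[0,-0.0645,-0.08],"jaw":1},{"rot":[0,0,0],"travel":[0,-0.0645,-0.08],"jaw":1},{"rot":[0,0,0],"travel":[0.12,0,0],"jaw":1},{"rot":[0,0,0],"travel":[0.14,0,0],"jaw":1},{"rot":[0,0,0],"travel":[0.14,0,0],"jaw":1},{"rot":[0,0,0],"travel":[0.14,0,0],"jaw":1}]'
python3 -m jog '[{"rot":[0,0,0],"travel":[0.12,0,0],"jaw":1},{"rot":[0,0,0],"travel":[0,0,0],"jaw":1},{"rot":[0,0,0],"travel":[0,0,0],"jaw":1}]'
python3 - <<'E'
from h import *
st();goto(92,-53.8,70)
grab('wrist','w13.png');grab('scene','sc13.png');plate('w13.png')
cv2.imwrite('pics/c13.png',cv2.resize(cv2.imread('pics/sc13.png')[180:310,240:420],None,fx=4,fy=4))
E
```

```text
time: 16.25
position: [0.5417, -0.014, 0.1365]
tool_rot: [1.063, 1.295, -1.062]
ft_force: [0.0, 0.0, -1.2]
grip_width: 0.13
time: 16.55
position: [0.5419, -0.0139, 0.1022]
tool_rot: [1.063, 1.296, -1.064]
ft_force: [0.8, -0.1, 1.8]
grip_width: 0.134
t 16.55 tcpS [ 91.6 -53.8 102.2] F [ 0.8 -0.1  1.8] w 0.134
[[-0.    -0.001  1.   ]
 [-0.     1.     0.001]
 [-1.    -0.    -0.   ]]
travel to (92, -53.8, 70) [ 0.107 -0.     0.001]
plate [((np.float32(329.0), np.float32(74.0)), (np.float64(-0.4), np.float64(-45.2), np.float64(17.0))), ((np.float32(476.0), np.float32(74.0)), (np.float64(-0.4), np.float64(53.9), np.float64(17.0))), ((np.float32(476.0), np.float32(248.0)), (np.float64(125.2), np.float64(68.5), np.float64(17.0))), ((np.float32(329.0), np.float32(248.0)), (np.float64(125.3), np.float64(-44.0), np.float64(17.0)))]
```

View pics/w13.png

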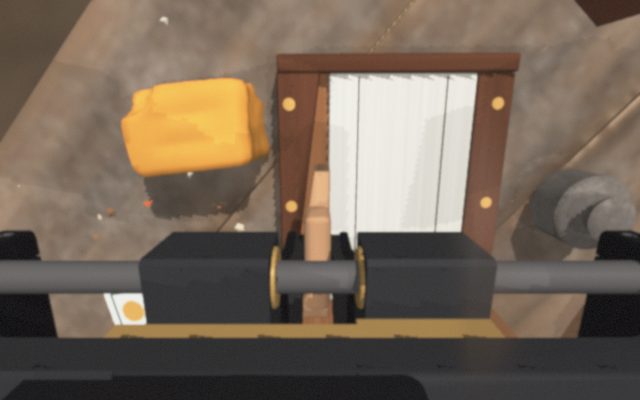

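View pics/c13.png

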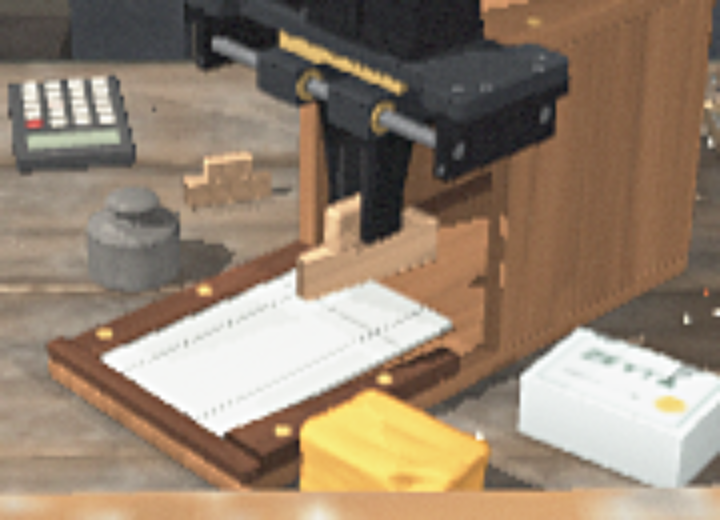

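```bash
python3 - <<'E'
from h import *
w=cam('wrist','w13.png')
cv2.imwrite('pics/c14.png',cv2.resize(cv2.imread('pics/w13.png')[50:240,265:385],None,fx=5,fy=3.15,interpolation=cv2.INTER_CUBIC))
for p in [(313,168),(329,168),(305,208),(329,208)]: print(toS(onz(w,p,.099)))
E
```

```text
[ 50.1 -55.1  99. ]
[ 50.1 -47.4  99. ]
[ 70.2 -59.1  99. ]
[ 70.2 -47.2  99. ]
```

View pics/c14.png

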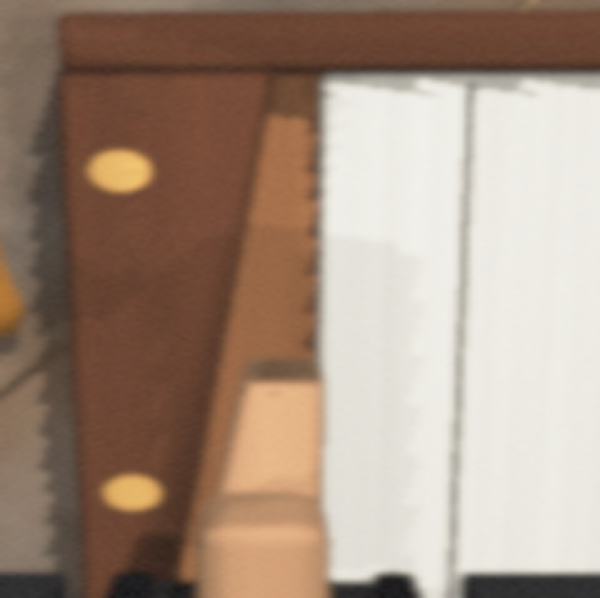

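```bash
python3 -m jog '[{"rot":[0,0,0],"travel":[0.1,0,0],"jaw":1},{"rot":[0,0,0],"travel":[0.06,0,0],"jaw":1},{"rot":[0,0,0],"travel":[0.035,0,0],"jaw":1},{"rot":[0,0,0],"travel":[0,0,0],"jaw":1},{"rot":[0,0,0],"travel":[0,0,0],"jaw":1}]'
python3 -c "
from h import *
st();grab('wrist','w15.png')"
python3 -m jog '[{"rot":[0,0,0],"travel":[0.012,0,0],"jaw":1},{"rot":[0,0,0],"travel":[0,0,0],"jaw":1}]'
python3 -c "
from h import *
st();grab('wrist','w15.png')"
```

```text
time: 17.15
position: [0.543, -0.014, 0.0446]
tool_rot: [1.065, 1.293, -1.062]
ft_force: [0.9, 0.3, -0.2]
grip_width: 0.13
t 17.15 tcpS [ 91.9 -52.7  44.6] F [ 0.9  0.3 -0.2] w 0.13
[[ 0.001 -0.     1.   ]
 [ 0.002  1.     0.   ]
 [-1.     0.002  0.001]]
time: 17.4
position: [0.5419, -0.014, 0.0399]
tool_rot: [1.064, 1.295, -1.064]
ft_force: [-0.6, 0.2, -0.5]
grip_width: 0.131
t 17.4 tcpS [ 91.7 -53.7  39.9] F [-0.6  0.2 -0.5] w 0.131
[[ 0.    -0.     1.   ]
 [ 0.001  1.     0.   ]
 [-1.     0.001  0.   ]]
```

View pics/w15.png

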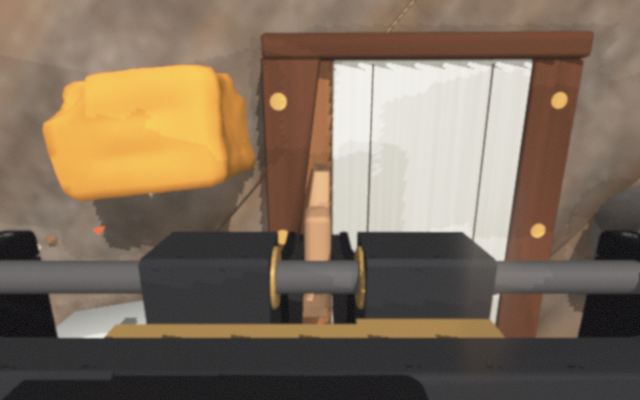

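```bash
python3 -m jog '[{"rot":[0,0,0],"travel":[0.004,0,0],"jaw":1},{"rot":[0,0,0],"travel":[0,0.002,-0.03],"jaw":1},{"rot":[0,0,0],"travel":[0,0.002,-0.03],"jaw":1},{"rot":[0,0,0],"travel":[0,0.002,-0.02],"jaw":1},{"rot":[0,0,0],"travel":[0,0.002,-0.015],"jaw":1},{"rot":[0,0,0],"travel":[0,0,0],"jaw":1}]'
python3 -c "
from h import *
st();grab('wrist','w16.png')"
```

```text
time: 18.05
position: [0.5382, 0.0156, 0.0386]
tool_rot: [1.063, 1.297, -1.063]
ft_force: [-2.6, 0.9, 5.0]
grip_width: 0.137
t 18.05 tcpS [ 61.9 -51.6  38.6] F [-2.6  0.9  5. ] w 0.137
[[-0.001 -0.002  1.   ]
 [-0.     1.     0.002]
 [-1.    -0.    -0.001]]
```

View pics/w16.png

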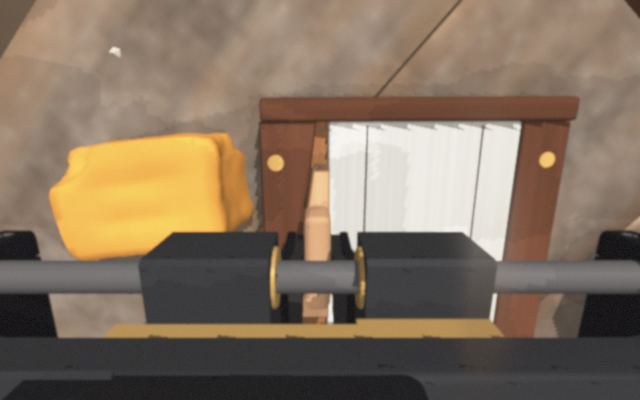

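```bash
python3 -m jog '[{"rot":[0,0,0],"travel":[0,-0.001,-0.01],"jaw":1},{"rot":[0,0,0],"travel":[0,0,-0.01],"jaw":1},{"rot":[0,0,0],"travel":[0,0,0],"jaw":1},{"rot":[0,0,0],"travel":[0,0,0],"jaw":1}]'
python3 -m jog '[{"rot":[0,0,0],"travel":[0,0,-0.01],"jaw":1},{"rot":[0,0,0],"travel":[0,0,0],"jaw":1}]'
python3 -m jog '[{"rot":[0,0,0],"travel":[0,0,-0.007],"jaw":1},{"rot":[0,0,0],"travel":[0,0,0],"jaw":1}]'
python3 -c "
from h import *
st()"
```

```text
time: 18.5
position: [0.5373, 0.02, 0.0386]
tool_rot: [1.064, 1.295, -1.064]
ft_force: [-1.1, -2.3, 5.9]
grip_width: 0.133
time: 18.7
position: [0.5367, 0.0228, 0.0386]
tool_rot: [1.064, 1.294, -1.064]
ft_force: [-1.0, -2.3, 5.6]
grip_width: 0.135
time: 18.9
position: [0.5365, 0.0244, 0.0386]
tool_rot: [1.064, 1.294, -1.064]
ft_force: [-0.7, -3.2, 5.2]
grip_width: 0.131
t 18.9 tcpS [ 53.  -51.6  38.6] F [-0.7 -3.2  5.2] w 0.131
[[ 0.001  0.     1.   ]
 [ 0.001  1.    -0.   ]
 [-1.     0.001  0.001]]
```

```bash
python3 -m jog '[{"rot":[0,0,0],"travel":[0,0,-0.007],"jaw":1},{"rot":[0,0,0],"travel":[0,0,0],"jaw":1}]'
python3 -m jog '[{"rot":[0,0,0],"travel":[0,0,-0.007],"jaw":1},{"rot":[0,0,0],"travel":[0,0,0],"jaw":1}]'
python3 -c "
from h import *
st();grab('wrist','w17.png')
cv2.imwrite('pics/c17.png',cv2.resize(cv2.imread('pics/w17.png')[90:240,245:585],None,fx=2.3,fy=2.3,interpolation=cv2.INTER_CUBIC))"
```

```text
time: 19.1
position: [0.5363, 0.0255, 0.0387]
tool_rot: [1.063, 1.293, -1.065]
ft_force: [0.0, -5.3, 5.2]
grip_width: 0.137
time: 19.3
position: [0.5363, 0.0261, 0.0388]
tool_rot: [1.063, 1.291, -1.066]
ft_force: [0.8, -6.6, 5.5]
grip_width: 0.135
t 19.3 tcpS [ 51.3 -51.5  38.8] F [ 0.8 -6.6  5.5] w 0.135
[[ 0.004  0.001  1.   ]
 [ 0.001  1.    -0.001]
 [-1.     0.001  0.004]]
```

View pics/c17.png

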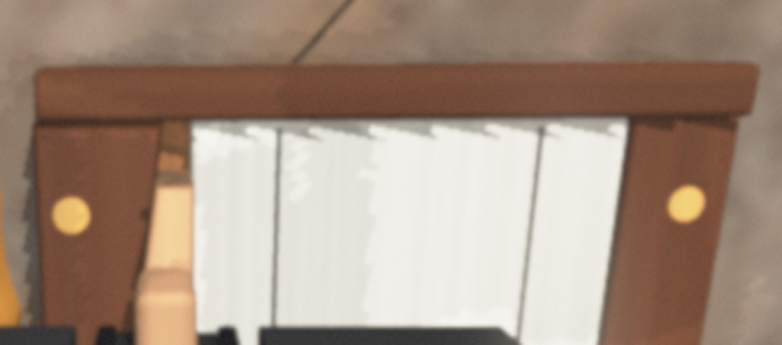

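```bash
python3 -m jog '[{"rot":[0,0,0],"travel":[0,0,-0.01],"jaw":1},{"rot":[0,0,0],"travel":[0,0,0],"jaw":1}]'
python3 -m jog '[{"rot":[0,0,0],"travel":[0,0,-0.01],"jaw":1},{"rot":[0,0,0],"travel":[0,0,0],"jaw":1}]'
python3 -m jog '[{"rot":[0,0,0],"travel":[0,0,-0.01],"jaw":1},{"rot":[0,0,0],"travel":[0,0,0],"jaw":1}]'
python3 -c "
from h import *
st()"
```

```text
time: 19.55
position: [0.5362, 0.0265, 0.0388]
tool_rot: [1.062, 1.288, -1.068]
ft_force: [1.2, -11.8, 4.5]
grip_width: 0.134
time: 19.75
position: [0.5362, 0.0268, 0.039]
tool_rot: [1.061, 1.284, -1.07]
ft_force: [2.2, -16.6, 4.3]
grip_width: 0.139
time: 19.95
position: [0.5361, 0.0272, 0.0391]
tool_rot: [1.06, 1.281, -1.071]
ft_force: [3.6, -21.4, 4.5]
grip_width: 0.135
t 19.95 tcpS [ 50.2 -51.4  39.1] F [  3.6 -21.4   4.5] w 0.135
[[ 0.013  0.005  1.   ]
 [ 0.002  1.    -0.005]
 [-1.     0.002  0.013]]
```

```bash
python3 -m jog '[{"rot":[0,0,0],"travel":[0,0,0.015],"jaw":1},{"rot":[0,0,0],"travel":[0,0,0.012],"jaw":1},{"rot":[0,0,0],"travel":[0,0,0],"jaw":1}]'
python3 -m jog '[{"rot":[0,0,0],"travel":[0,0,0],"jaw":0.55},{"rot":[0,0,0],"travel":[0,0,0],"jaw":0.55},{"rot":[0,0,0],"travel":[0,0,0],"jaw":0.55}]'
python3 -c "
from h import *
st();grab('wrist','w18.png')
cv2.imwrite('pics/c18.png',cv2.resize(cv2.imread('pics/w18.png')[90:340,245:585],None,fx=2.3,fy=2.3,interpolation=cv2.INTER_CUBIC))"
```

```text
time: 20.25
position: [0.5362, 0.027, 0.0391]
tool_rot: [1.063, 1.291, -1.066]
ft_force: [-0.1, -6.9, 6.1]
grip_width: 0.129
time: 20.55
position: [0.5345, 0.0312, 0.0377]
tool_rot: [1.064, 1.297, -1.064]
ft_force: [-0.2, 0.1, -0.7]
grip_width: 0.216
t 20.55 tcpS [ 46.  -52.3  37.7] F [-0.2  0.1 -0.7] w 0.216
[[-0.001 -0.001  1.   ]
 [-0.001  1.     0.001]
 [-1.    -0.001 -0.001]]
```

View pics/c18.png

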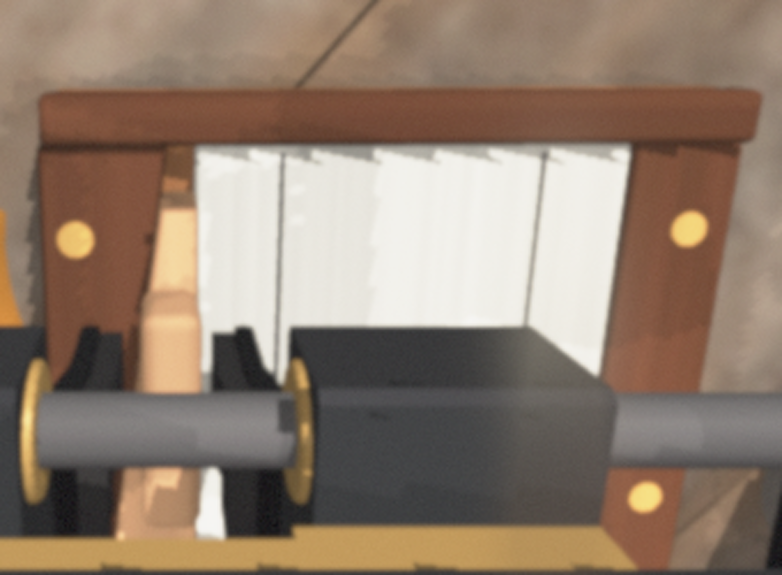

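Fingers free of the rib on both sides. Next, lift straight up and check.

```bash
python3 -m jog '[{"rot":[0,0,0],"travel":[-0.05,0,0],"jaw":0.55},{"rot":[0,0,0],"travel":[-0.1,0,0],"jaw":0.55},{"rot":[0,0,0],"travel":[-0.14,0,0],"jaw":0.55},{"rot":[0,0,0],"travel":[-0.14,0,0],"jaw":0.55},{"rot":[0,0,0],"travel":[-0.14,0,0],"jaw":0.55},{"rot":[0,0,0],"travel":[-0.14,0,0.08],"jaw":0.55},{"rot":[0,0,0],"travel":[0,0.08,0.1],"jaw":0.55},{"rot":[0,0,0],"travel":[0,0.05,0.08],"jaw":0.55}]'
python3 -m jog '[{"rot":[0,0,0],"travel":[0,0,0],"jaw":0.55},{"rot":[0,0,0],"travel":[0,0,0],"jaw":0.55}]'
python3 - <<'E'
from h import *
st();grab('wrist','w19.png');grab('scene','sc19.png');plate('w19.png')
cv2.imwrite('pics/c19.png',cv2.resize(cv2.imread('pics/w19.png')[60:250,200:440],None,fx=3,fy=3,interpolation=cv2.INTER_CUBIC))
cv2.imwrite('pics/c20.png',cv2.resize(cv2.imread('pics/sc19.png')[180:310,240:420],None,fx=4,fy=4))
E
```

```text
time: 21.4
position: [0.5905, -0.0397, 0.255]
tool_rot: [1.066, 1.29, -1.06]
ft_force: [0.5, 0.5, -1.9]
grip_width: 0.23
time: 21.6
position: [0.5883, -0.0385, 0.2517]
tool_rot: [1.065, 1.296, -1.064]
ft_force: [0.1, -0.3, 0.2]
grip_width: 0.226
t 21.6 tcpS [124.8 -13.  251.7] F [ 0.1 -0.3  0.2] w 0.226
[[-0.001  0.001  1.   ]
 [-0.     1.    -0.001]
 [-1.    -0.    -0.001]]
plate [((np.float32(287.0), np.float32(55.0)), (np.float64(-0.8), np.float64(-44.5), np.float64(17.0))), ((np.float32(380.0), np.float32(55.0)), (np.float64(-0.7), np.float64(54.7), np.float64(17.0))), ((np.float32(380.0), np.float32(180.0)), (np.float64(134.9), np.float64(60.8), np.float64(17.0))), ((np.float32(287.0), np.float32(180.0)), (np.float64(134.8), np.float64(-47.6), np.float64(17.0)))]
```

View pics/c19.png

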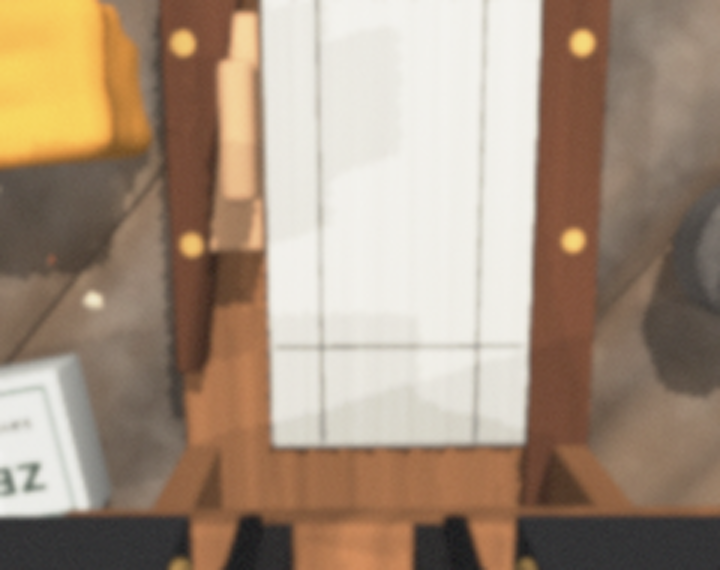

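View pics/c20.png

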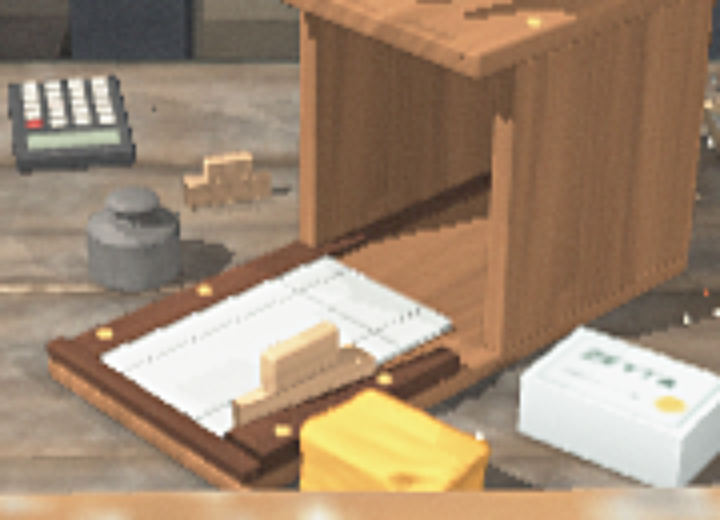

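```bash
python3 - <<'E'
from h import *
w=cam('wrist','w19.png');f=lambda p:(200+p[0]/3,60+p[1]/3)
for p,z in [((232,12),.036),((258,12),.036),((210,248),.036),((262,248),.036),((270,446),.017),((522,444),.017)]: print(toS(onz(w,f(p),z)))
E
```

```text
[ 10.5 -53.   36. ]
[ 10.5 -44.2  36. ]
[ 90.1 -63.3  36. ]
[ 90.1 -44.6  36. ]
[169.6 -44.8  17. ]
[168.8  55.1  17. ]
```

```bash
python3 -c "
from h import *
st(); print(ctrl.close_job())"
```

```text
t 21.7 tcpS [123.4 -13.1 251.7] F [ 0.   0.5 -1.2] w 0.228
[[-0.001 -0.002  1.   ]
 [ 0.     1.     0.002]
 [-1.     0.    -0.001]]
the job is handed in; nothing more can be done
None
```

The plate is home against the stop and the left rail, the wedge is jammed in the gap, and the job is handed in at 21.7 s with the gripper clear. `close_job` gives no verdict, so what follows is from my own checks.

**What I did:** I pressed on the plate with the shut fingers leaned under the shelf, drew it out, then pressed again with the tool upright to bring it to the stop. The first pull left the plate turned by about 5°. I pressed it again, dragged it to the left rail and then onto the stop. I took the larger pale wedge from the shelf, left the pink and the small one, set it in the gap and drove it with a push of about 21 N. Then I let go and lifted clear.

**Last checks, in the stand's frame (about 1–2 mm uncertainty):**

| Item | Measured | Required |
|---|---|---|
| Plate front edge, x | about -1 mm | below 4 mm |
| Plate left edge, y | about 55 mm at the front and rear corners | above 52 mm |
| Wedge tip, x | about 10.5 mm | 0 to 22 mm |
| Wedge tip, y | about -48.6 mm | -56 to -43 mm |

- **Wedge:** it looked upright, and its height when released fits it standing on the base board.
- **Bystanders:** the soap bar, soap box and iron weight show no sign of movement in the pictures; I did not measure their positions.
- **Disagreement:** the plate front and the wedge's straight side each read about 1 mm past where they can physically be. That is within the calibration error.

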